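# Unhook the yellow grade plate and slide it into the crate pocket

## Robot

A 6-joint arm with a two-finger parallel gripper is mounted at the origin on the work surface. World frame = base frame: x ahead of the robot, y to its left, z up, the work surface at z = 0. Lengths are in m, angles in rad, forces in N, time in s.
With the tool pointing down it reaches from about 0.35 to 0.725 m from the base axis. Payload 6 kg.
Tool frame: the origin (TCP) lies midway between the tips of the shut fingers; the grasp point (between the pads) lies behind it (ctrl.hold_point_z is the z of the grasp point in the tool frame, in m); z points along the fingers, y is the direction in which the jaws open and shut (so a half turn about z gives the same grasp; the last joint's range is limited). The gripper opens to 85 mm and grips with 20 to 120 N. Pads are 22 mm wide; open, the fingers measure 114 mm over their backs; the gripper's body (76 mm by 85 mm) begins 54 mm behind the grasp point. The pads swing forward as they close: fully open they stand 13 mm farther back than shut.
Start: joints at [1.469, 0.04, 0.085, 0, -1.615, -0.334], TCP at [0.253, 0.544, 0.231] pointing down, gripper open.
Joint ranges: [-2.56, 2.56], [-1.29, 2.01], [-1.08, 1.49], [-3.29, 1.98], [-2.81, -0.18], [-2.99, 2.99]. Speed limits (rad/s): [2.57, 2.57, 3.01, 3.14, 3.14, 3.14].

## Interface

Orientations are given as [roll, pitch, yaw] about the fixed x, y, z axes, in that order (R = Rz(yaw) Ry(pitch) Rx(roll)).
In Python, from bench import ctrl gives the robot as it stands.
- The arm moves only by the shell command python3 -m creep 'ROWS' [FORCE]. ROWS is JSON, a list that holds one entry, the list of rows, each a list of 5 numbers: the opening, from 0 (shut) to 1 (fully open), then the shift along the tool's x, y, z in cm, then the turn about the tool's z in degrees. In form: [[[fingers, tx, ty, tz, turn], ...]]. A call has 1 to 20 rows; each row is the pose to reach, as a shift and turn from the pose measured when the call began, along the tool's axes at that moment; what a row does not reach only later rows make up. A row lasts 1/10 s, in which the tool goes at most 50 mm and 8.59 degrees, less where a joint would pass 70% of its speed; a pose out of reach is approached as far as the arm can. A call with a gripper value outside its range is refused whole. The fingers move at their own pace and stop on an object; FORCE is the grip in N (left out, the last holds). Time passes only in rows, so rows that repeat a pose let the fingers close. It gives the time, the measured TCP pose, the force and the opening at its end, in the units of the state.
- ctrl.read_state(): the state, without advancing time (a new reading comes with each control period).
- ctrl.read_camera(name): name is "scene" or "side" or "wrist"; returns a dict with "img" (384x512x3 uint8, blue, green, red), "fov_y" (degrees; the focal length in pixels is half the picture's height over the tangent of half this angle, whatever the lens; pixels are square), "cx", "cy" (the principal point, pixels), "rvec" (rotation vector, rad) and "tvec" (3), from world to camera coordinates, as OpenCV has them. Camera axes: x right, y down, z forward; pixel columns grow to the right and rows downward; lengths in m; the calibration is good to about 2 mm. The wrist camera is an equidistant fisheye: a pixel r from the principal point sees the ray r / f radians off the axis. A picture is of the moment at which its call begins. There is no depth.
- ctrl.close_job(): hands the job in, once; it reports no verdict.
The state is a dict: "t": time; "qpos": joint angles; "joint_velocities": joint speeds; "joint_efforts": joint torques, N m; "tool_pos": TCP position; "eef_rot": TCP orientation; "contact_force": force on the tool from outside, world axes, zero at the start; "torque": the same for the moment, N m; "grip_width": finger opening in m.
Only numpy, scipy, OpenCV 4.12 (cv2) and the standard library are available. Lean on these libraries where they do the work, as an engineer would, in place of code of your own. Each camera call takes 0.05 s, during which the arm holds its last target.

## Task

Mark the full blue crate with its grade: take the yellow grade plate gently off the retaining hook without wrenching the hook (raise it, tilt it and back it over the barb), then slide it upright, handle up, into the pocket on the front of the crate until it sits fully home. Let go of it, and leave the green plate, the loose mangoes, the tape, the bottle and the marker where they are.

Things in the scene. Friction and masses are not known exactly. Their poses are not given: they have to be found in the camera images.
- plate: the yellow grade plate, 95 to 155 g, a flat rigid paddle 177 mm tall, hanging upright on the hook by its eye. Origin: middle of the eye; z up the handle, x through the thickness, y across; both faces alike. From z = -8.5 to -21 mm it is 60 mm wide, then a panel 84 mm wide down to z = -100 mm, then a step 76 mm wide to its foot at z = -105 mm; all of this 5 mm thick
- plate_eye (a point): the middle of the yellow plate's eye (the plate's origin): a hole 17 mm high (z) and 18 mm wide (y) through 5 mm thickness, its upper corners cut off, with side bars 9 mm wide; over it a web from z = 8.5 to 22 mm, 5 mm thick and 36 mm wide
- plate_grip (a point): the middle of the yellow plate's grip, 46 mm above the eye on the plate's z: an upright block from z = 20 to 72 mm, 10 mm thick (x) and 26 mm wide (y), standing free above the hook; its top corners and edges are rounded
- plate_foot (a point): the middle of the yellow plate's lower edge, 105 mm below the eye
- stand: the hook stand, fixed: steel base 160 x 120 x 12 mm, chrome post; origin under the post's axis, z up; the hook points along the stand's -x ('out'). Nothing but the hook and plate stands higher than 214 mm. The hook is stiff: its nose gives only about 0.1 mm per N up and down and 0.2 mm per N lengthwise (a rubber bush in its clamp). More than 10 N between the plate and the stand or hook wrenches it
- hook_clamp (a point): middle of the clamp block (30 mm cube) on the post's axis, 200 mm above the table, axes as the stand's. The hook's level round rod, 6 mm thick, runs out from here along -x. The plate hangs on it 44 to 58 mm out, upright, the eye's upper edge on the rod (so the eye's middle is 5.5 mm below the rod's axis), plate x along the rod within 0.04 rad
- nose_about (a point): fixed point on the rod's axis 99 mm out from the post. The rod's end bends up into a nose: the bend lies within 25 mm inwards or outwards of this point; where exactly is not measured and differs each time. From the bend the nose (6 mm thick) rises outwards at 50 degrees for 20 mm, in the vertical plane of the rod; its tip is 13 mm out and 15 mm up from the bend
- barb_about (a point): fixed point 15 mm above nose_about. From the nose's tip a level barb, 5 mm thick, points 9 mm back to the post. Its end reaches back to 1.4 mm out from the bend, at 13 to 18 mm above the rod's axis: a plate drawn out upright meets it. The eye passes only with the plate's top tilted towards the post (40 degrees best, 25 too little), moving out and up along the nose, 1 to 2 mm free each side
- crate: the full blue crate, fixed, 360 (x) x 500 (y) x 165 mm high, filled with mangoes to about 125 mm; origin at the middle of its underside; its front, with the plate pocket, is its -x face, 180 mm in front of the origin
- pocket_floor (a point): middle of the floor of the plate pocket on the crate's front wall, 70 mm up; axes as the crate's. The pocket, open above, is 60 mm deep plus a flared mouth (top 142 mm above the table); inside 88 mm wide (y) and 8 mm thick (x) between the wall and two front lips. The wall goes on flat to 165 mm. The plate goes in foot first, its x along the crate's x, either face forward, and stands on the floor
- green_plate: a green plate of the same shape, lying flat on the table; not to be disturbed
- mango_a: a loose mango in a white foam net, about 110 x 85 mm; not to be disturbed
- mango_b: another loose mango in a white foam net, about 110 x 85 mm; not to be disturbed
- tape_roll: a roll of brown tape, 96 mm across, 45 mm high; not to be disturbed
- sanitiser: a bottle, 62 mm across, 150 mm high; not to be disturbed
- marker: a marker pen, 135 mm long, lying; not to be disturbed
There are look-alikes about, which are no part of the job. There is more than one size of the plate; the job needs the larger.

How it is judged:
On the way:
1. the yellow plate is off the hook: carried clear of it, touching no part of the stand ((z of plate_eye in the frame of stand above 0.24 m or horizontal distance between plate_eye and stand above 0.175 m) and height (world z) of plate_eye above 0.15 m and contact force between plate and stand below 0.05 N), for 0.2 s.
At the end, for the whole second after the job is handed in: the yellow plate stands at rest in the crate's pocket, handle up (within 0.12 rad of upright, its face along the crate's front within 0.12 rad), its foot on the pocket's floor (within 5 mm of it in height and 6 mm sideways), released (horizontal distance between plate_foot and pocket_floor below 0.006 m and z of plate_foot in the frame of pocket_floor between -0.004 and 0.005 m and angle between plate's own z axis and vertical below 0.12 rad and angle between the x axis of plate and the x axis of crate, either way round below 0.12 rad and linear speed of plate below 0.03 m/s); the robot touches nothing.
It fails at once if the hook is wrenched: more than 10 N between the yellow plate and the stand (contact force between plate and stand above 10 N).
It fails at once if a bystander (green plate, loose mango, tape, bottle or marker) is moved more than 25 mm (distance of any of green_plate, mango_a, mango_b, tape_roll, sanitiser, marker from where it was at the start of the episode above 0.025 m).
It also fails if it takes over 72 s, if anything falls off the work surface, if the arm or the gripper's body presses on something with over 40 N, if the wrist force passes 120 N, or if a joint passes its speed limit or range.

## Working session

There is one attempt and no reset: what is moved stays moved. The work goes in short steps, Python scripts to look and compute and a shell command to move; the robot and the scene stay as the last step left them, time stands still between calls to the robot, and variables do not carry over. Pictures are saved under pics/ and viewed, and the job is handed in when it is done.

```bash
ls -la; mkdir -p pics
cat > h.py <<'E'
import numpy as np, cv2
from bench import ctrl
def snap(n,f):
    d=ctrl.read_camera(n); cv2.imwrite('pics/'+f,d['img']); np.save('pics/'+f[:-4]+'.npy',d,allow_pickle=True); return d
E
python3 - <<'E'
from h import *
print(ctrl.read_state()); print([a for a in dir(ctrl) if a[0]!='_'], ctrl.hold_point_z)
for n in ['scene','side','wrist']:
    d=snap(n,n+'0.png'); print(n,d['fov_y'],d['cx'],d['cy'],d['rvec'],d['tvec'], -cv2.Rodrigues(np.array(d['rvec']))[0].T@np.array(d['tvec']))
E
```

```text
total 12
drwxr-xr-x  3 agent agent 4096 Dec  6 21:30 .
drwxr-xr-x 23 root  root  4096 Dec  6 21:30 ..
drwxr-xr-x  2 agent agent 4096 Dec  6 21:30 pics
{'t': 0.0, 'qpos': array([ 1.46871943e+00,  4.08415346e-02,  8.38171207e-02, -4.52984373e-04,
       -1.61548646e+00, -3.33712695e-01]), 'joint_velocities': array([ 0.00204728,  0.00022731,  0.00113733, -0.00075629, -0.00062621,
        0.00039368]), 'joint_efforts': array([ 3.92139816e-05, -3.68201745e+01,  3.47415268e+01,  6.93225905e+00,
       -5.34010265e-03, -2.13591994e-05]), 'tool_pos': array([0.25306026, 0.54367131, 0.23026758]), 'eef_rot': array([ 3.13982445e+00, -1.34005502e-04, -4.35769628e-01]), 'contact_force': array([ 0.04079278,  0.01472292, -0.23309916]), 'torque': array([-0.02743337,  0.00990347, -0.00135144]), 'grip_width': 0.0854077045107235}
['PlanningError', 'close_job', 'hold_point_z', 'read_camera', 'read_state'] -0.0187
scene 51.16919771707454 251.55193849338045 182.18742461314656 [ 0.84105803  2.41234686 -1.24001517] [ 0.35984467 -0.12341501  1.53968946] [1.10456286 0.81345675 0.79598498]
side 46.8459430553936 257.14228084390726 198.99916347069546 [ 2.10814229 -0.24348932  0.10384002] [-0.51902089  0.25125139  1.08332305] [ 0.35412956 -0.88941443  0.76787564]
wrist 65.70646984690485 253.5402496448689 192.73456130196402 [-1.59658679  2.50430177  0.34921125] [ 0.59949702 -0.03543389  0.37904673] [0.31675383 0.51472324 0.37290167]
```

View pics/scene0.png

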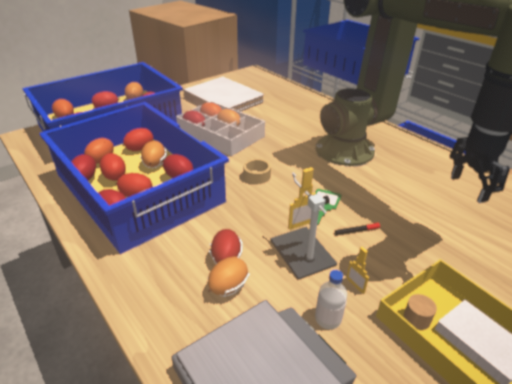

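View pics/side0.png

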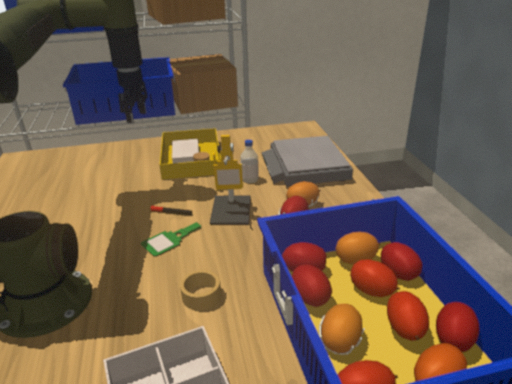

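View pics/wrist0.png

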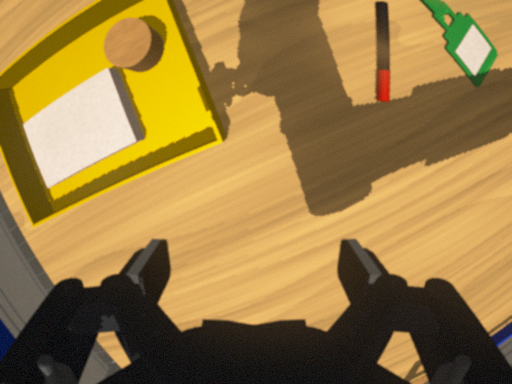

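Run:
```python
import cv2
a=cv2.imread('pics/scene0.png'); b=cv2.imread('pics/side0.png')
c=cv2.resize(a[155:285,255:395],None,fx=5.5,fy=4.6*5.5/4.6*0.8,interpolation=cv2.INTER_CUBIC); 
c=cv2.resize(a[160:280,260:390],(780,600)[:2] if 0 else (650,600),interpolation=cv2.INTER_CUBIC);cv2.imwrite('pics/scene0c.png',c)
c=cv2.resize(b[125:235,190:310],(654,600),interpolation=cv2.INTER_CUBIC);cv2.imwrite('pics/side0c.png',c)
c=cv2.resize(b[200:350,240:360],(480,600),interpolation=cv2.INTER_CUBIC);cv2.imwrite('pics/side0p.png',c)
```

```text
(no output)
```

View pics/scene0c.png

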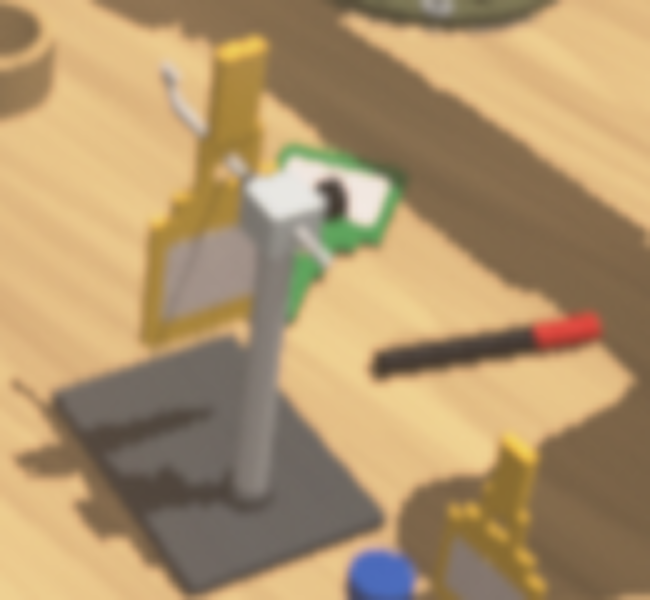

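View pics/side0c.png

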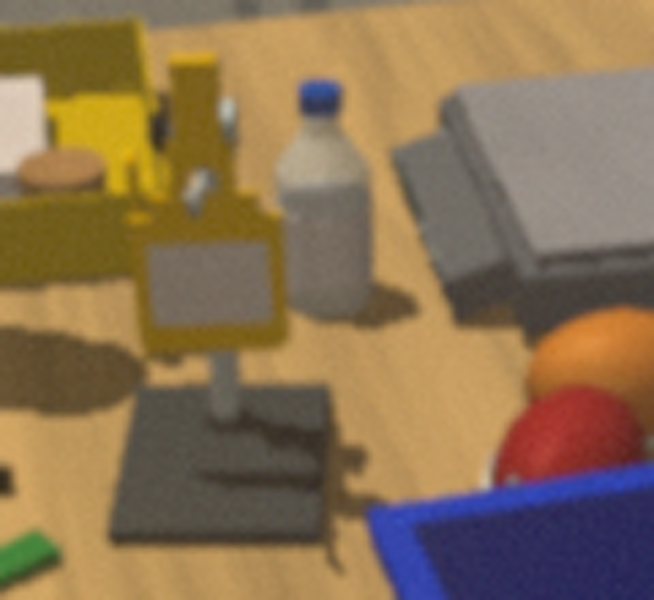

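View pics/side0p.png

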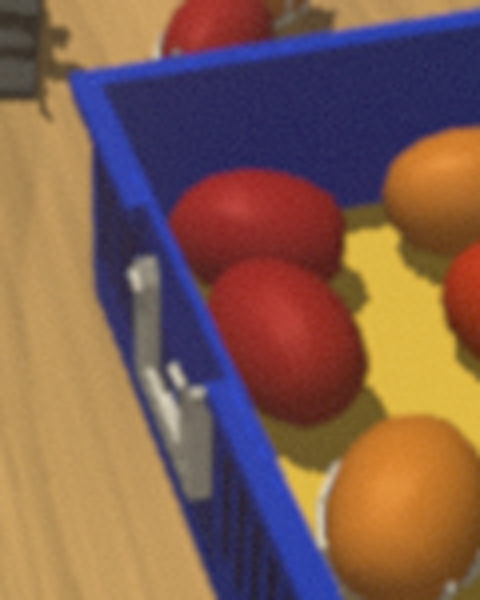

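```bash
cat >> h.py <<'E'
def ray(d,u,v):
    R=cv2.Rodrigues(np.array(d['rvec'],float))[0]; t=np.array(d['tvec'],float)
    f=192/np.tan(np.radians(d['fov_y'])/2); c=-R.T@t
    x=np.array([(u-d['cx'])/f,(v-d['cy'])/f,1.]);
    w=R.T@x; return c,w/np.linalg.norm(w)
def onz(d,u,v,z):
    c,w=ray(d,u,v); return c+w*(z-c[2])/w[2]
def two(d1,p1,d2,p2):
    c1,w1=ray(d1,*p1); c2,w2=ray(d2,*p2)
    A=np.array([w1,-w2]).T; s=np.linalg.lstsq(A,c2-c1,rcond=None)[0]
    a=c1+s[0]*w1;b=c2+s[1]*w2; return (a+b)/2, np.linalg.norm(a-b)
def proj(d,P):
    f=192/np.tan(np.radians(d['fov_y'])/2); K=np.array([[f,0,d['cx']],[0,f,d['cy']],[0,0,1]])
    return cv2.projectPoints(np.array(P,float).reshape(-1,1,3),np.array(d['rvec'],float),np.array(d['tvec'],float),K,None)[0][:,0]
def ld(n): return np.load('pics/'+n+'.npy',allow_pickle=True).item()
E
python3 - <<'E'
from h import *
np.set_printoptions(precision=4,suppress=True)
s=ld('scene0'); d=ld('side0')
S=lambda x,y:(260+x/5,160+y/5)
D=lambda x,y:(190+x/5.45,125+y/5.4545)
P=lambda x,y:(240+x/4,200+y/4)
print('base corners scene top', [onz(s,*S(*q),.012) for q in [(55,398),(235,338),(383,518),(195,590)]])
print('base corners side', [onz(d,*D(*q),.012) for q in [(145,386),(328,386),(320,540),(112,540)]])
print('nose', two(s,S(168,72),d,D(228,105)))
print('clamp scene top', onz(s,*S(288,195),.215))
print('grip top', two(s,S(243,45),d,D(194,58)))
print('postbase',onz(s,*S(252,492),.012))
print('crate corner side', onz(d,*P(78,78),.165), onz(d,*P(335,600),.165))
print('crate scene top corners', [onz(s,*q,.165) for q in [(45,143),(143,106),(224,158),(124,212)]])
print('crate2', [onz(s,*q,.165) for q in [(28,95),(155,66),(181,92)]])
print('pocket side: upper lips', onz(d,*P(143,262),.142), onz(d,*P(200,395),.142))
E
```

```text
base corners scene top [array([0.553 , 0.2055, 0.012 ]), array([0.4387, 0.2326, 0.012 ]), array([0.4772, 0.3805, 0.012 ]), array([0.5881, 0.3544, 0.012 ])]
base corners side [array([0.4764, 0.3733, 0.012 ]), array([0.5844, 0.3451, 0.012 ]), array([0.547 , 0.1859, 0.012 ]), array([0.4358, 0.2143, 0.012 ])]
nose (array([0.5222, 0.2486, 0.2457]), np.float64(0.007147212991857921))
clamp scene top [0.5208 0.3274 0.215 ]
grip top (array([0.5056, 0.2753, 0.2654]), np.float64(0.0023711525930650316))
postbase [0.5177 0.3247 0.012 ]
crate corner side [ 0.5371 -0.0196  0.165 ] [ 0.5559 -0.4237  0.165 ]
crate scene top corners [array([ 0.9323, -0.4446,  0.165 ]), array([ 0.5702, -0.503 ,  0.165 ]), array([ 0.5443, -0.0238,  0.165 ]), array([0.8794, 0.0268, 0.165 ])]
crate2 [array([ 0.8751, -0.8728,  0.165 ]), array([ 0.3367, -0.8601,  0.165 ]), array([ 0.3949, -0.5285,  0.165 ])]
pocket side: upper lips [ 0.5393 -0.1683  0.142 ] [ 0.5413 -0.2727  0.142 ]
```

```bash
python3 -m creep '[[[1,0,0,-5,0],[1,0,0,-10,0],[1,3,1,-12,8],[1,6,2.5,-12,16],[1,9.5,4,-12,24],[1,13,5,-12,32],[1,16.5,6.5,-12,40],[1,20,8,-12,48],[1,23.5,9,-12,56],[1,27,10.5,-12,64],[1,30.5,12,-12,72],[1,34.2,13.5,-12,79.5],[1,34.2,13.5,-12,79.5],[1,34.2,13.5,-12,79.5]]]'
python3 - <<'E'
from h import *
np.set_printoptions(precision=4,suppress=True)
for n in ['scene','side','wrist']: snap(n,n+'1.png')
s=ctrl.read_state(); print(s['t'],s['tool_pos'],s['eef_rot'],s['qpos'],s['contact_force'])
E
```

```text
t: 1.55
tool_pos: [0.5066, 0.2765, 0.3502]
eef_rot: [3.141, -0.002, -1.824]
contact_force: [-0.7, 0.2, 0.2]
grip_width: 0.0852
1.7 [0.5057 0.2779 0.3506] [ 3.1412 -0.0014 -1.8214] [ 0.8502  0.0266  0.2902  0.0003 -1.8359 -1.1007] [-0.5116 -0.2589  0.208 ]
```

Run:
```python
import cv2
a=cv2.imread('pics/wrist1.png'); cv2.imwrite('pics/wrist1b.png',cv2.resize(a,(800,600),interpolation=cv2.INTER_CUBIC))
```

```text
(no output)
```

View pics/wrist1b.png

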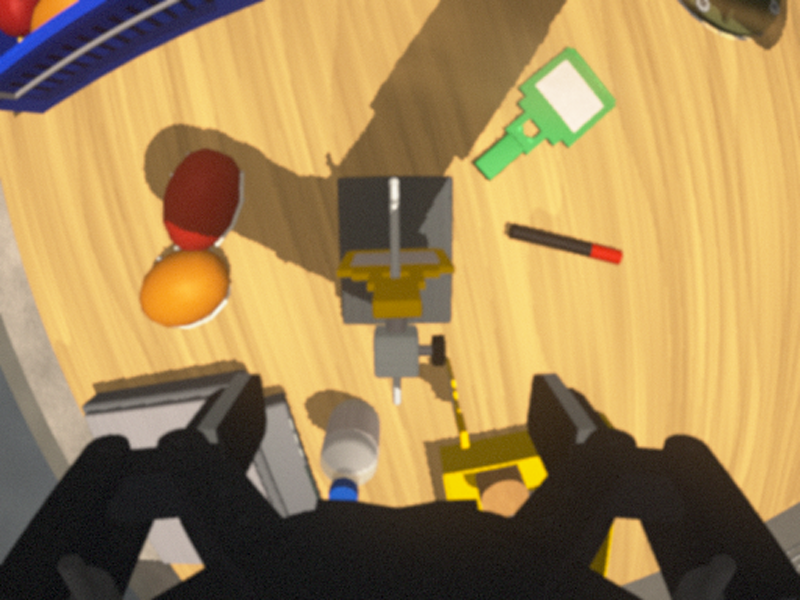

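```bash
cat >> h.py <<'E'
def wray(d,u,v):
    R=cv2.Rodrigues(np.array(d['rvec'],float))[0]; t=np.array(d['tvec'],float)
    f=192/np.tan(np.radians(d['fov_y'])/2); c=-R.T@t
    a=np.array([u-d['cx'],v-d['cy']]); r=np.hypot(*a); th=r/f
    x=np.array([*(a/r*np.sin(th)),np.cos(th)]); return c,R.T@x
def wz(d,u,v,z):
    c,w=wray(d,u,v); return c+w*(z-c[2])/w[2]
def wproj(d,P):
    R=cv2.Rodrigues(np.array(d['rvec'],float))[0]; t=np.array(d['tvec'],float)
    f=192/np.tan(np.radians(d['fov_y'])/2); out=[]
    for p in np.atleast_2d(P):
        x=R@p+t; r=np.hypot(x[0],x[1]); th=np.arctan2(r,x[2]); out.append([d['cx']+x[0]/r*th*f,d['cy']+x[1]/r*th*f])
    return np.array(out)
E
python3 - <<'E'
from h import *
a=ld('wrist1')['img']
c=a[100:260,195:315]; cv2.imwrite('pics/w1c.png',cv2.resize(c[:, :],None,fx=3.75,fy=3.75,interpolation=cv2.INTER_CUBIC))
s=ld('scene1')['img']; cv2.imwrite('pics/s1c.png',cv2.resize(s[155:235,275:355],None,fx=7,fy=7,interpolation=cv2.INTER_CUBIC))
E
```

```text
(no output)
```

View pics/w1c.png

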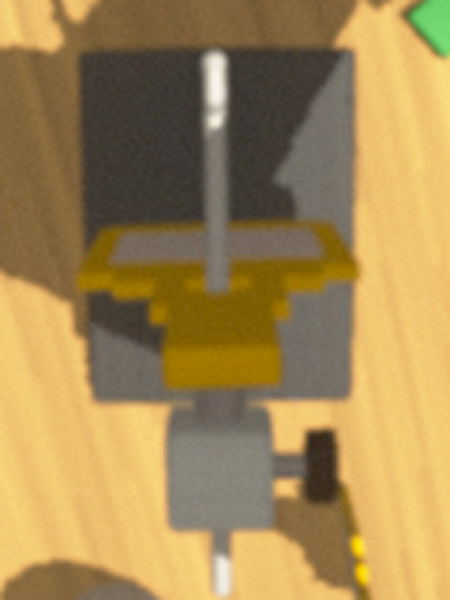

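View pics/s1c.png

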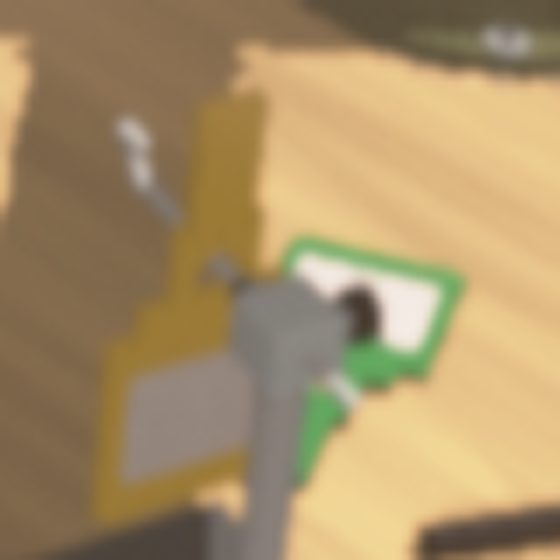

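Run:
```python
from h import *
np.set_printoptions(precision=4,suppress=True)
w=ld('wrist1'); s=ld('scene1')
W=lambda x,y:(195+x/3.75,100+y/3.75)
cl=[wz(w,*W(*q),.215) for q in [(170,410),(270,410),(275,528),(167,528)]]; print('clamp top',cl); 
print('gripbox top', [wz(w,*W(*q),.2665) for q in [(165,347),(281,347),(282,386),(165,386)]])
print('nose tip',wz(w,*W(214,52),.215),'rod near plate',wz(w,*W(217,285),.2),wz(w,*W(216,140),.2))
tip=wz(w,*W(214,52),.215); 
d=np.array([wz(w,*W(217,285),.2)-wz(w,*W(216,140),.2)])[0]; print('rod dir',np.degrees(np.arctan2(d[1],d[0])))
print('base', [wz(w,*W(*q),.012) for q in [(80,50),(352,50),(350,400),(95,400)]])
print('shadow edge rod',wz(w,*W(215,128),.2))
# expected lowers: panel foot in wrist
C=lambda x,y:(275+x/7,155+y/7)
# scene: intersect with plane of rod
post=np.array([.519,.326]); ang=np.radians(-104.5); out=np.array([np.cos(ang),np.sin(ang)]); n=np.array([-out[1],out[0],0])
for nm,p in dict(tip=(122,122),bend=(150,192),mid=(138,158),rodin=(180,215)).items():
    c,r=ray(s,*C(*p)); P=c+r*(np.dot(np.r_[post,0]-c,n)/np.dot(r,n)); print(nm,P,'u',np.dot(P[:2]-post,out))
print('clamp scene', onz(s,*C(302,285),.215))
```

```text
clamp top [array([0.5253, 0.3003, 0.215 ]), array([0.4997, 0.3069, 0.215 ]), array([0.5064, 0.3406, 0.215 ]), array([0.5351, 0.3332, 0.215 ])]
gripbox top [array([0.516 , 0.2698, 0.2665]), array([0.4922, 0.2759, 0.2665]), array([0.494 , 0.2844, 0.2665]), array([0.5182, 0.2782, 0.2665])]
nose tip [0.4909 0.2132 0.215 ] rod near plate [0.5057 0.2739 0.2   ] [0.4963 0.236  0.2   ]
rod dir 75.99310497559678
base [array([0.5475, 0.1995, 0.012 ]), array([0.4346, 0.2284, 0.012 ]), array([0.4708, 0.3817, 0.012 ]), array([0.5837, 0.3527, 0.012 ])]
shadow edge rod [0.4957 0.2329 0.2   ]
tip [0.4881 0.2065 0.2123] u 0.1234319780852408
bend [0.4939 0.2291 0.1958] u 0.100060972436178
mid [0.4914 0.2193 0.2045] u 0.11024738661033932
rodin [0.4994 0.25   0.1998] u 0.07846419991457686
clamp scene [0.5106 0.3193 0.215 ]
```

```bash
python3 -m creep '[[[1,0.1,0,-0,0],[1,0.1,0,3,0],[1,0.1,0,6,0],[0.6,0.1,0,8,0],[0.5,0.1,0,9.5,0],[0.45,0.1,0,9.5,0],[0.45,0.1,0,9.5,0],[0.45,0.1,0,9.5,0]]]' 20
python3 - <<'E'
from h import *
np.set_printoptions(precision=4,suppress=True)
for n in ['scene','side','wrist']: snap(n,n+'2.png')
s=ctrl.read_state(); print(s['t'],s['tool_pos'],s['eef_rot'],s['grip_width'],s['contact_force'])
a=ld('wrist2')['img']; cv2.imwrite('pics/w2b.png',cv2.resize(a,(800,600),interpolation=cv2.INTER_CUBIC))
s=ld('scene2')['img']; cv2.imwrite('pics/s2c.png',cv2.resize(s[145:235,265:355],None,fx=6.5,fy=6.5,interpolation=cv2.INTER_CUBIC))
s=ld('side2')['img']; cv2.imwrite('pics/d2c.png',cv2.resize(s[105:205,180:280],None,fx=6,fy=6,interpolation=cv2.INTER_CUBIC))
E
```

```text
t: 2.5
tool_pos: [0.5056, 0.2772, 0.2572]
eef_rot: [-3.141, 0.0, -1.821]
contact_force: [-0.3, 0.0, 1.1]
grip_width: 0.0386
2.65 [0.5056 0.277  0.2566] [-3.1412 -0.0001 -1.8213] 0.03831153328898852 [-0.5013 -0.1278  0.4834]
```

View pics/w2b.png

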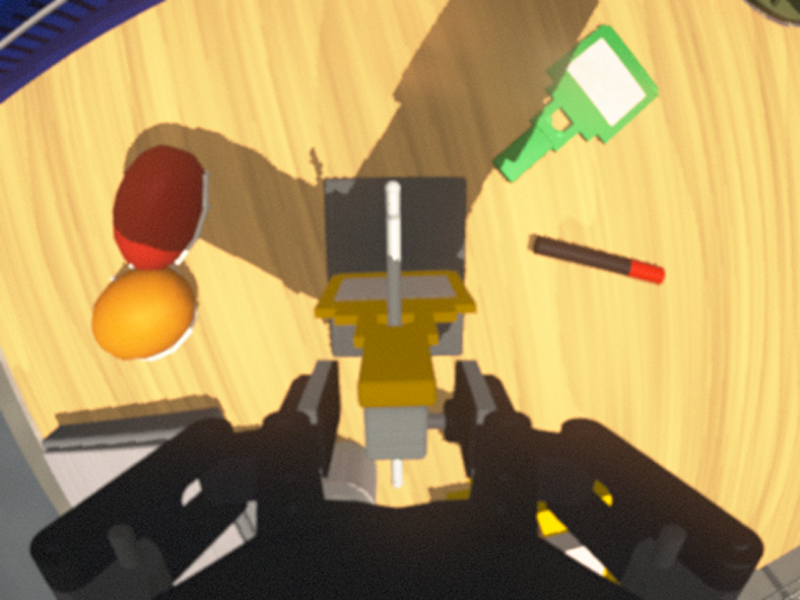

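View pics/d2c.png

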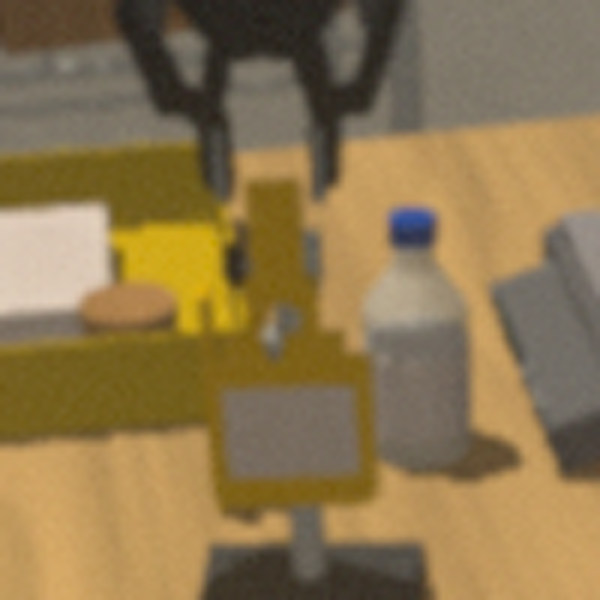

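View pics/s2c.png

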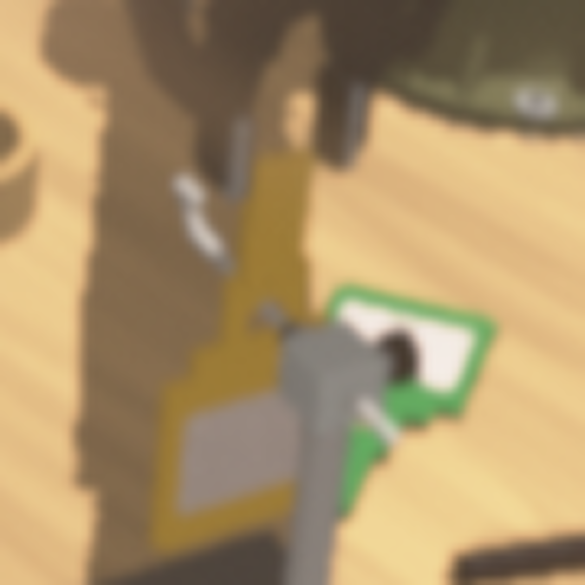

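Run:
```python
from h import *
np.set_printoptions(precision=4,suppress=True)
w=ld('wrist2'); a=w['img']
post=np.array([.517,.324]); ang=np.radians(-104.2); out=np.array([np.cos(ang),np.sin(ang)])
u=lambda P:(np.dot(P[:2]-post,out), np.dot(P[:2]-post,[-out[1],out[0]]))
g=cv2.cvtColor(a,cv2.COLOR_BGR2GRAY)
print(g[108:175,251].tolist())
cv2.imwrite('pics/w2c.png',cv2.resize(a[100:260,190:310],None,fx=3.75,fy=3.75,interpolation=cv2.INTER_CUBIC))
P=wz(w,251.5,116,.215); print(P,u(P))
print('clamp', [ (wz(w,.64*x,.64*y,.215),u(wz(w,.64*x,.64*y,.215))) for x,y in [(370,405),(427,405),(424,458),(370,458)]])
print('grip top', [u(wz(w,.64*x,.64*y,.2665)) for x,y in [(358,383),(435,383),(435,404),(360,404)]])
```

```text
[117, 121, 119, 119, 112, 87, 80, 123, 181, 226, 239, 249, 250, 248, 247, 248, 251, 252, 252, 252, 252, 252, 252, 252, 252, 251, 251, 250, 244, 229, 212, 213, 225, 244, 250, 252, 252, 252, 251, 251, 251, 251, 251, 251, 250, 251, 250, 250, 250, 251, 250, 250, 249, 249, 249, 245, 232, 205, 170, 144, 138, 140, 137, 133, 135, 136, 137]
[0.4908 0.2131 0.215 ] (np.float64(0.11394632408224142), np.float64(0.0018438993590168505))
clamp [(array([0.5251, 0.3049, 0.215 ]), (np.float64(0.016476483162109156), np.float64(0.012557198184549888))), (array([0.5003, 0.3113, 0.215 ]), (np.float64(0.0164012727550364), np.float64(-0.013066855544582107))), (array([0.5081, 0.3396, 0.215 ]), (np.float64(-0.012949004865210079), np.float64(-0.012435158714548929))), (array([0.5331, 0.3332, 0.215 ]), (np.float64(-0.012883044837471706), np.float64(0.013356391938631426)))]
grip top [(np.float64(0.0526806153096288), np.float64(0.012831192615608342)), (np.float64(0.05262727447664729), np.float64(-0.011615403543850223)), (np.float64(0.04499349812894375), np.float64(-0.011853197789597732)), (np.float64(0.0450558242554659), np.float64(0.012446196484334981))]
```

View pics/w2c.png

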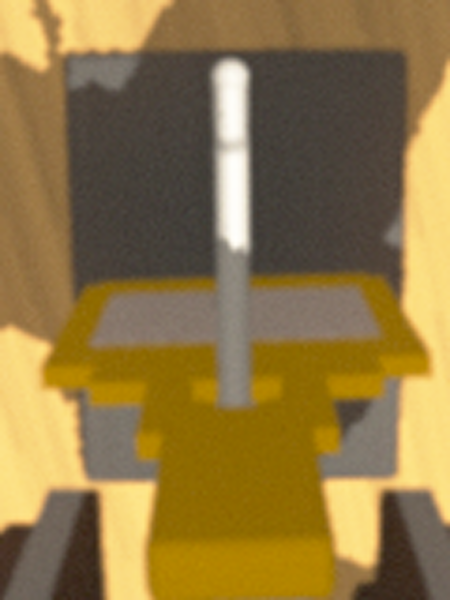

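```bash
python3 - <<'E'
from h import *
w=ld('wrist2')
ang=np.radians(-104.2); out=np.array([np.cos(ang),np.sin(ang)]); post=np.array([.517,.324])+.0018*out
u=lambda P:(np.dot(P[:2]-post,out), np.dot(P[:2]-post,[-out[1],out[0]]))
for r,z in [(115.5,.215),(138.5,.2155),(137.3,.2155),(138.5,.2133)]:
    print(r,z,u(wz(w,251.4,r,z)))
print(wray(w,251.4,138)[1], wray(w,251.4,138)[0], post)
E
cat > plan.py <<'E'
import numpy as np
# 2D: u out, z up, origin at bend on rod axis. segment distances
def segd(P,a,b):
    a=np.array(a);b=np.array(b);d=b-a;t=np.clip(((P-a)@d)/(d@d),0,1);return np.linalg.norm(P-a-t[:,None]*d,axis=1)
H=[((-120,0),(0,0),3),((0,0),(12.86,15.32),3),((12.86,15.5),(3.9,15.5),2.5)]
def clr(eu,ez,th):
    c,s=np.cos(th),np.sin(th)
    # plate local (x thickness outwards, z up). top inward => z axis=(-s,c), x axis=(c,s)
    best=1e9; which=None
    for nm,z0,z1,h in [('web',8.5,22,2.5),('grip',22,72,5),('low',-105,-8.5,2.5)]:
        # points on rect boundary
        zz=np.arange(z0,z1+.01,.5); xx=np.linspace(-h,h,11)
        B=np.concatenate([[(-h,z) for z in zz],[(h,z) for z in zz],[(x,z0) for x in xx],[(x,z1) for x in xx]])
        P=np.c_[eu+B[:,0]*c-B[:,1]*s, ez+B[:,0]*s+B[:,1]*c]
        for i,(a,b,r) in enumerate(H):
            d=(segd(P,a,b)-r).min()
            if d<best: best=d; which=(nm,i)
    return best,which
if __name__=='__main__':
  for deg in (20,25,28,30,33,36,40,45,50):
    th=np.radians(deg)
    us=np.arange(-30,45,1.); zs=np.arange(-12,50,1.)
    C=np.array([[clr(u,z,th)[0] for z in zs] for u in us])
    # maximin path from (-30, best z) to end u=44 any via dijkstra-like threshold
    import scipy.ndimage as nd
    ok=None
    for t in np.arange(3,-.6,-.1):
        L,n=nd.label(C>t, structure=np.ones((3,3)))
        a=set(L[0][np.abs(zs)<9])-{0}; b=set(L[-1])-{0}
        # restrict: start in eye (|z|<9 at u=-30)
        if a&b: ok=t;break
    print(deg,ok)
E
python3 plan.py
```

```text
115.5 0.215 (np.float64(0.11245676848785836), np.float64(0.001904353602130298))
138.5 0.2155 (np.float64(0.09818548622974994), np.float64(0.0019446681580051577))
137.3 0.2155 (np.float64(0.09893429117428837), np.float64(0.001942232664585701))
138.5 0.2133 (np.float64(0.09797492443520381), np.float64(0.0019612140165343427))
[ 0.03021371  0.08890243 -0.99558199] [0.48869924 0.20986751 0.39941103] [0.51655845 0.322255  ]
20 -0.5000000000000031
25 -2.6645352591003757e-15
28 0.3999999999999977
30 0.5999999999999979
33 0.8999999999999981
36 1.0999999999999983
40 1.3999999999999986
45 1.1999999999999984
50 0.4999999999999978
```

```bash
python3 -m creep '[[[0.36,0,0,0,0],[0.32,0,0,0,0],[0.31,0,0,0,0],[0.30,0,0,0,0],[0.30,0,0,0,0],[0.30,0,0,0,0]]]' 20
python3 - <<'E'
from h import *
np.set_printoptions(precision=4,suppress=True)
s=ctrl.read_state(); print(s['t'],s['tool_pos'],s['grip_width'],s['contact_force'],s['torque'])
snap('wrist','wrist3.png')
cv2.imwrite('pics/w3b.png',cv2.resize(ld('wrist3')['img'],(800,600),interpolation=cv2.INTER_CUBIC))
E
```

```text
t: 3.25
tool_pos: [0.5056, 0.277, 0.2567]
eef_rot: [-3.141, -0.0, -1.821]
contact_force: [0.0, 0.1, 0.8]
grip_width: 0.0258
3.25 [0.5056 0.277  0.2567] 0.025758722107361263 [0.0132 0.098  0.8264] [ 0.0135  0.0448 -0.012 ]
```

View pics/w3b.png

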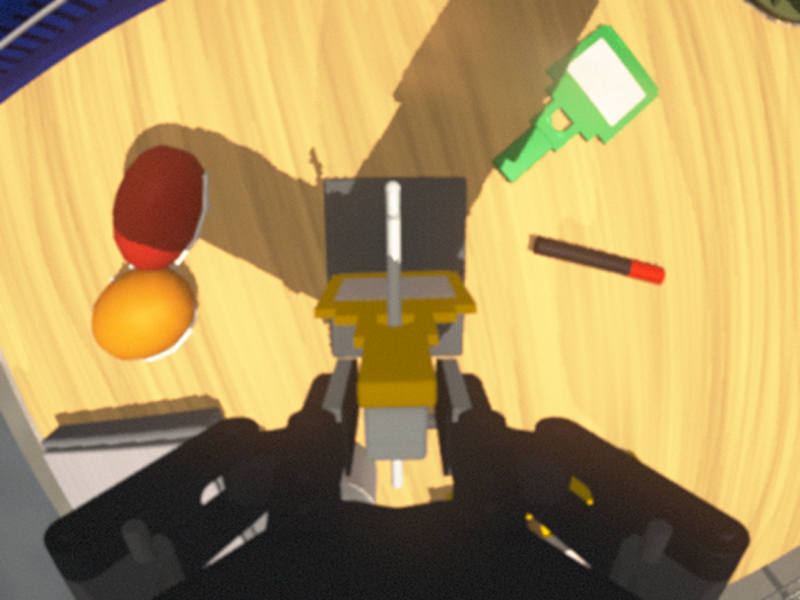

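```bash
python3 -m creep '[[[0.298,0,0,0,0],[0.298,0,0,-0.2,0],[0.298,0,0,-0.5,0],[0.298,0,0,-0.75,0],[0.298,0,0,-0.75,0],[0.298,0,0,-0.75,0]]]' 20
python3 - <<'E'
from h import *
np.set_printoptions(precision=4,suppress=True)
s=ctrl.read_state(); print(s['t'],s['tool_pos'],s['grip_width'],s['contact_force'],s['torque'])
snap('wrist','wrist4.png');snap('side','side4.png')
a=cv2.resize(ld('wrist4')['img'][100:270,180:320],(494,600),interpolation=cv2.INTER_CUBIC)
b=cv2.resize(ld('side4')['img'][105:205,195:245],(300,600),interpolation=cv2.INTER_CUBIC)
cv2.imwrite('pics/w4b.png',np.hstack([a,b]))
E
```

```text
t: 3.9
tool_pos: [0.5056, 0.2771, 0.2643]
eef_rot: [-3.141, 0.0, -1.821]
contact_force: [-0.0, -0.0, -1.1]
grip_width: 0.0261
3.9 [0.5056 0.2771 0.2643] 0.026077914423818797 [-0.0305 -0.0371 -1.0752] [0.0274 0.0098 0.0304]
```

View pics/w4b.png

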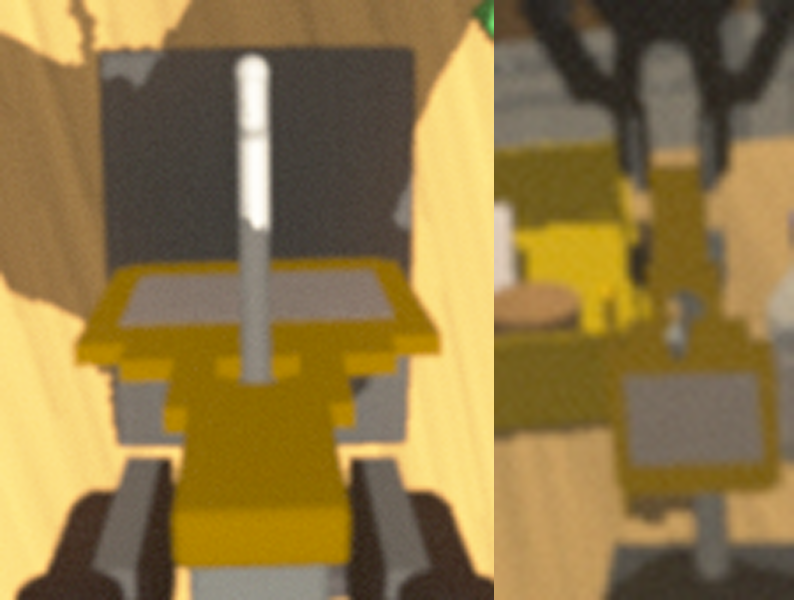

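```bash
python3 -m creep '[[[0.298,-0.3,0,0,0],[0.298,-0.8,0,0,0],[0.298,-1.4,0,0,0],[0.298,-2.0,0,0,0],[0.298,-2.4,0,0,0],[0.298,-2.6,0,0,0],[0.298,-2.6,0,0,0],[0.298,-2.6,0,0,0]]]' 20
python3 - <<'E'
from h import *
np.set_printoptions(precision=4,suppress=True)
s=ctrl.read_state(); print(s['t'],s['tool_pos'],s['grip_width'],s['contact_force'],s['torque'])
snap('wrist','wrist5.png');snap('scene','scene5.png')
a=cv2.resize(ld('wrist5')['img'][60:270,170:330],(457,600),interpolation=cv2.INTER_CUBIC)
b=cv2.resize(ld('scene5')['img'][145:245,275:330],(330,600),interpolation=cv2.INTER_CUBIC)
cv2.imwrite('pics/w5b.png',np.hstack([a,b]))
E
```

```text
t: 4.8
tool_pos: [0.512, 0.3022, 0.2641]
eef_rot: [-3.141, -0.0, -1.821]
contact_force: [-0.4, -0.2, -0.9]
grip_width: 0.0259
4.8 [0.512  0.3022 0.2641] 0.025863130259512153 [-0.4107 -0.2294 -0.9443] [-0.014  -0.0291  0.0077]
```

View pics/w5b.png

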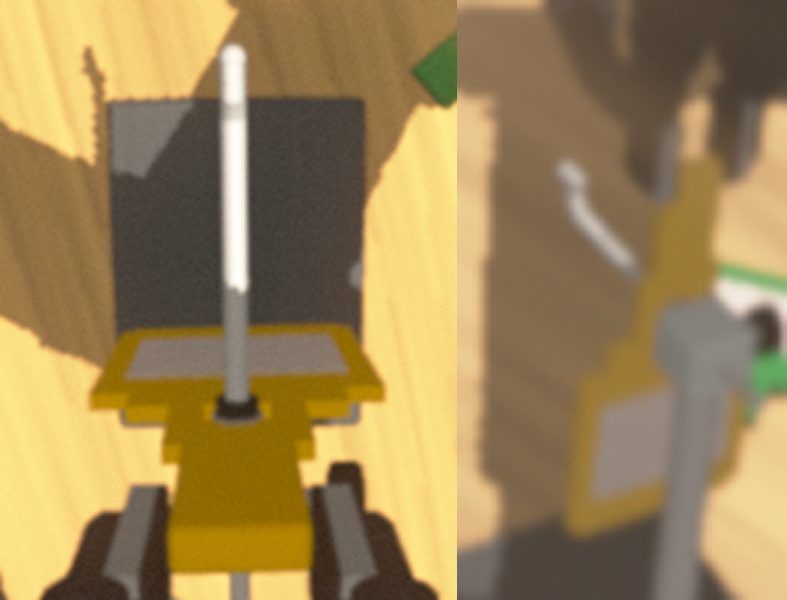

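```bash
python3 -m creep '[[[0.298,-0.1,0,0,0],[0.298,-0.2,0,0,0],[0.298,-0.3,0,0,0],[0.298,-0.3,0,0,0]]]' 20; python3 -m creep '[[[0.298,-0.05,0,0,0],[0.298,-0.1,0,0,0],[0.298,-0.15,0,0,0]]]' 20;  python3 -m creep '[[[0.298,-0.05,0,0,0],[0.298,-0.1,0,0,0],[0.298,-0.15,0,0,0]]]' 20
```

```text
t: 5.3
tool_pos: [0.5127, 0.3051, 0.2641]
eef_rot: [-3.141, -0.0, -1.821]
contact_force: [-1.1, -0.5, -0.9]
grip_width: 0.0257
t: 5.6
tool_pos: [0.5131, 0.3066, 0.2641]
eef_rot: [-3.141, -0.0, -1.821]
contact_force: [1.1, 0.3, -0.6]
grip_width: 0.0255
t: 5.9
tool_pos: [0.5135, 0.308, 0.2641]
eef_rot: [-3.141, -0.0, -1.821]
contact_force: [0.6, -0.3, -0.8]
grip_width: 0.0255
```

```bash
python3 -m creep '[[[0.298,-0.05,0,0,0],[0.298,-0.1,0,0,0],[0.298,-0.2,0,0,0],[0.298,-0.3,0,0,0]]]' 20;  python3 -m creep '[[[0.298,-0.1,0,0,0],[0.298,-0.2,0,0,0],[0.298,-0.3,0,0.05,0],[0.298,-0.3,0,0.05,0]]]' 20
python3 - <<'E'
from h import *
np.set_printoptions(precision=4,suppress=True)
s=ctrl.read_state(); print(s['t'],s['tool_pos'],s['grip_width'],s['contact_force'],s['torque'])
snap('wrist','wrist6.png');snap('scene','scene6.png')
a=cv2.resize(ld('wrist6')['img'][60:270,170:330],(457,600),interpolation=cv2.INTER_CUBIC)
b=cv2.resize(ld('scene6')['img'][145:245,275:330],(330,600),interpolation=cv2.INTER_CUBIC)
cv2.imwrite('pics/w6b.png',np.hstack([a,b]))
E
```

```text
t: 6.3
tool_pos: [0.5143, 0.3108, 0.2641]
eef_rot: [-3.141, -0.001, -1.822]
contact_force: [0.6, -0.2, 0.8]
grip_width: 0.0257
t: 6.7
tool_pos: [0.5151, 0.3138, 0.2637]
eef_rot: [-3.141, -0.001, -1.821]
contact_force: [-0.4, -0.5, -1.0]
grip_width: 0.0258
6.7 [0.5151 0.3138 0.2637] 0.025763655509740708 [-0.4426 -0.5168 -1.0419] [-0.3962  0.1419 -0.0074]
```

View pics/w6b.png

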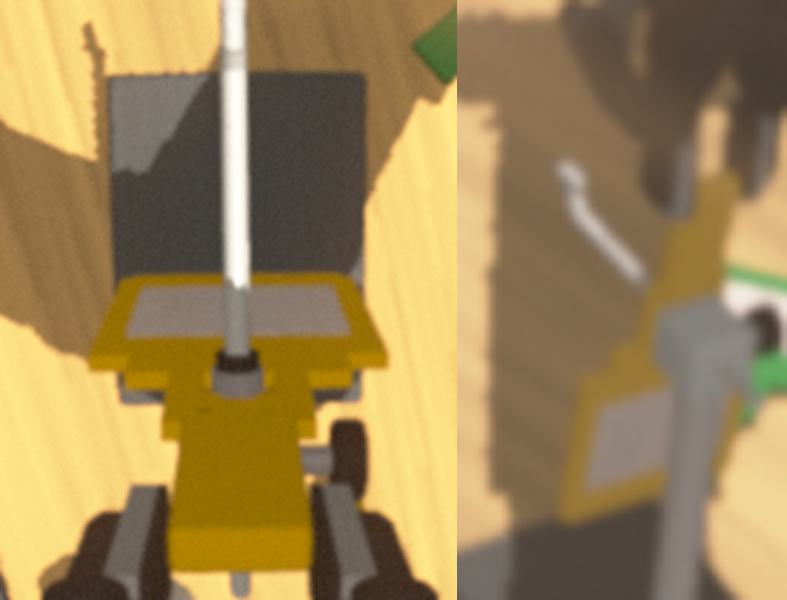

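```bash
python3 -m creep '[[[0.298,0,0,0,0]]]' 20;  python3 - <<'E'
from h import *
np.set_printoptions(precision=4,suppress=True)
for i in range(3):
    s=ctrl.read_state(); print(s['t'],s['tool_pos'],s['grip_width'],s['contact_force'],s['torque'],s['joint_efforts'])
E
python3 -m creep '[[[0.298,0,0,0,0]]]' 20;  python3 - <<'E'
from h import *
np.set_printoptions(precision=4,suppress=True)
s=ctrl.read_state(); print(s['t'],s['tool_pos'],s['grip_width'],s['contact_force'],s['torque'],s['joint_efforts'])
E
```

```text
t: 6.9
tool_pos: [0.515, 0.3138, 0.2637]
eef_rot: [-3.141, -0.0, -1.822]
contact_force: [0.1, -0.2, -1.6]
grip_width: 0.0257
6.9 [0.515  0.3138 0.2637] 0.025660452798055317 [ 0.1255 -0.1707 -1.6004] [-0.3512  0.0737  0.0085] [  0.4708 -37.6087  35.1897   6.8009   0.3288  -0.0059]
6.9 [0.515  0.3138 0.2637] 0.025660452798055317 [ 0.1255 -0.1707 -1.6004] [-0.3512  0.0737  0.0085] [  0.4708 -37.6087  35.1897   6.8009   0.3288  -0.0059]
6.9 [0.515  0.3138 0.2637] 0.025660452798055317 [ 0.1255 -0.1707 -1.6004] [-0.3512  0.0737  0.0085] [  0.4708 -37.6087  35.1897   6.8009   0.3288  -0.0059]
t: 7.0
tool_pos: [0.515, 0.3137, 0.2637]
eef_rot: [-3.141, -0.0, -1.822]
contact_force: [-0.9, -0.9, -0.6]
grip_width: 0.0259
7.0 [0.515  0.3137 0.2637] 0.025884293632939287 [-0.924  -0.894  -0.5696] [-0.3855  0.0657  0.0258] [  0.4646 -37.6043  35.1777   6.798    0.324   -0.0057]
```

```bash
python3 -m creep '[[[0.298,-0.2,0,0.05,0],[0.298,-0.4,0,0.12,0],[0.298,-0.6,0,0.2,0],[0.298,-0.8,0,0.3,0],[0.298,-0.8,0,0.3,0]]]' 20
python3 - <<'E'
from h import *
np.set_printoptions(precision=4,suppress=True)
s=ctrl.read_state(); print(s['t'],s['tool_pos'],s['grip_width'],s['contact_force'],s['torque'],s['joint_efforts'])
snap('wrist','wrist7.png');snap('scene','scene7.png')
a=cv2.resize(ld('wrist7')['img'][60:270,170:330],(457,600),interpolation=cv2.INTER_CUBIC)
b=cv2.resize(ld('scene7')['img'][145:245,275:330],(330,600),interpolation=cv2.INTER_CUBIC)
cv2.imwrite('pics/w7b.png',np.hstack([a,b]))
E
```

```text
t: 7.5
tool_pos: [0.517, 0.3217, 0.2604]
eef_rot: [-3.141, -0.001, -1.821]
contact_force: [0.7, -2.0, 0.1]
grip_width: 0.0258
7.5 [0.517  0.3217 0.2604] 0.02582543933379187 [ 0.6805 -1.9993  0.0879] [-0.487   0.0352 -0.0264] [  0.6388 -38.0914  35.0443   6.6342   0.4182  -0.0252]
```

View pics/w7b.png

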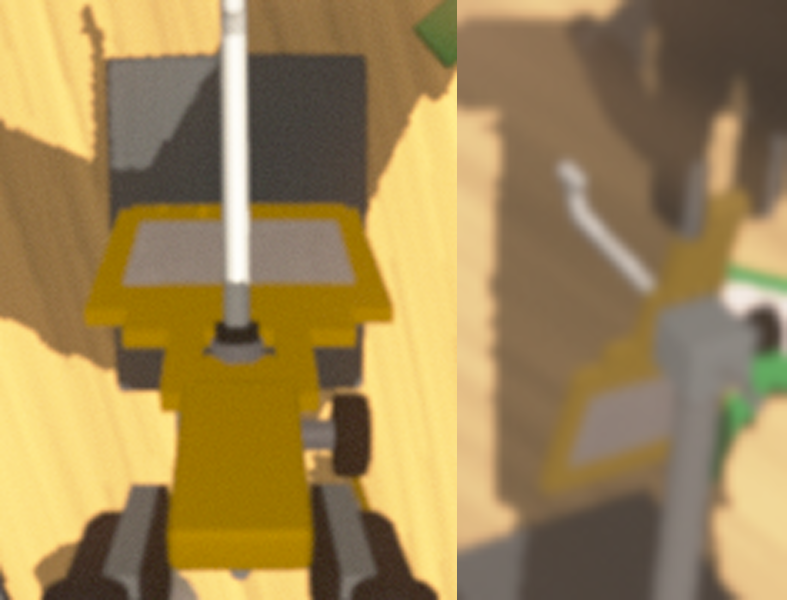

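```bash
python3 -m creep '[[[0.298,-0.2,0,0.1,0],[0.298,-0.4,0,0.22,0],[0.298,-0.6,0,0.35,0],[0.298,-0.8,0,0.48,0],[0.298,-0.9,0,0.56,0],[0.298,-0.9,0,0.56,0]]]' 20
python3 - <<'E'
from h import *
np.set_printoptions(precision=4,suppress=True)
s=ctrl.read_state(); print(s['t'],s['tool_pos'],s['grip_width'],s['contact_force'],s['torque'],s['joint_efforts'])
snap('wrist','wrist8.png');snap('scene','scene8.png')
a=cv2.resize(ld('wrist8')['img'][60:270,170:330],(457,600),interpolation=cv2.INTER_CUBIC)
b=cv2.resize(ld('scene8')['img'][145:245,275:330],(330,600),interpolation=cv2.INTER_CUBIC)
cv2.imwrite('pics/w8b.png',np.hstack([a,b]))
E
```

```text
t: 8.2
tool_pos: [0.5194, 0.3305, 0.2552]
eef_rot: [-3.141, 0.0, -1.821]
contact_force: [0.1, -0.9, 3.6]
grip_width: 0.0257
8.2 [0.5194 0.3305 0.2552] 0.025707310612706508 [ 0.0566 -0.9078  3.6252] [-0.2358 -0.0903  0.0095] [  0.377  -37.1753  33.1559   6.1278   0.1553  -0.0267]
```

View pics/w8b.png

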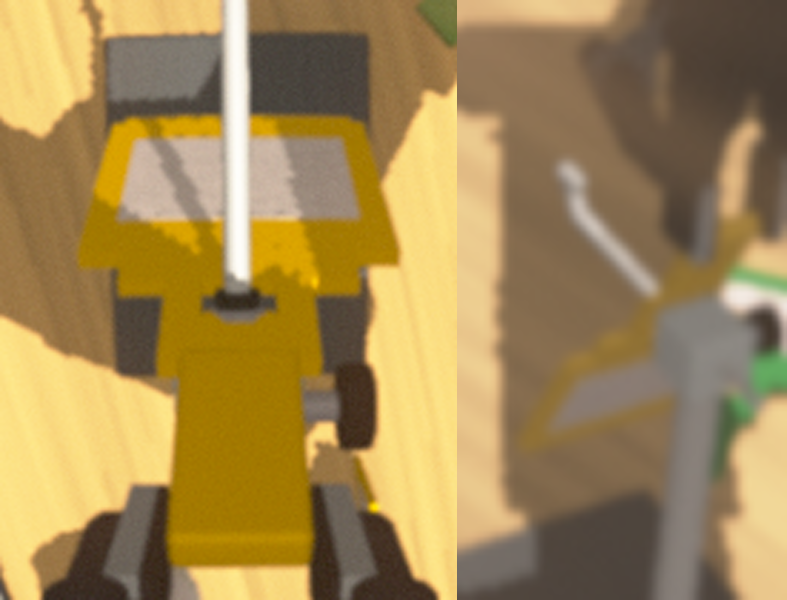

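```bash
cat >> h.py <<'E'
ANG=-1.8213
OUT=np.array([np.cos(ANG),np.sin(ANG),0]); LAT=np.array([-OUT[1],OUT[0],0])
POST=np.array([.5166,.3223,0])
def uz(d,u,v,x0=None):
    c,w=wray(d,u,v); 
    P=c+w*np.dot((POST if x0 is None else x0)-c,LAT)/np.dot(w,LAT); return P
E
python3 - <<'E'
from h import *
np.set_printoptions(precision=4,suppress=True)
for n,row_foot,row_top in [('wrist8',60+118*.35,60+566*.35),('wrist7',60+206*.35,60+568*.35)]:
    w=ld(n); c,r=wray(w,252,row_foot); c2,r2=wray(w,252,row_top)
    # 2D in (u,z)
    to=lambda p:np.array([np.dot(p,OUT),p[2]])
    print(n,'cam',to(c-POST), 'dir',to(r), 'row',row_foot)
E
```

```text
wrist8 cam [0.0607 0.3977] dir [ 0.0299 -0.9995] row 101.3
wrist7 cam [0.0697 0.4029] dir [-0.0729 -0.9973] row 132.1
```

```bash
python3 -m creep '[[[0.298,0,0,-0.2,0],[0.298,-0.1,0,-0.35,0],[0.298,-0.25,0,-0.25,0],[0.298,-0.4,0,-0.1,0],[0.298,-0.4,0,-0.1,0]]]' 20
python3 - <<'E'
from h import *
np.set_printoptions(precision=4,suppress=True)
s=ctrl.read_state(); print(s['t'],s['tool_pos'],s['grip_width'],s['contact_force'],s['torque'],s['joint_efforts'])
snap('wrist','wrist9.png')
a=cv2.resize(ld('wrist9')['img'][60:270,170:330],(457,600),interpolation=cv2.INTER_CUBIC)
cv2.imwrite('pics/w9b.png',np.hstack([a]))
E
```

```text
t: 8.8
tool_pos: [0.5204, 0.3344, 0.256]
eef_rot: [-3.141, -0.0, -1.821]
contact_force: [-1.6, -1.9, 0.5]
grip_width: 0.0255
8.8 [0.5204 0.3344 0.256 ] 0.02551498467287592 [-1.634  -1.904   0.5387] [-0.533   0.1774  0.0272] [  0.687  -39.0862  34.97     6.5796   0.566   -0.0173]
```

View pics/w9b.png

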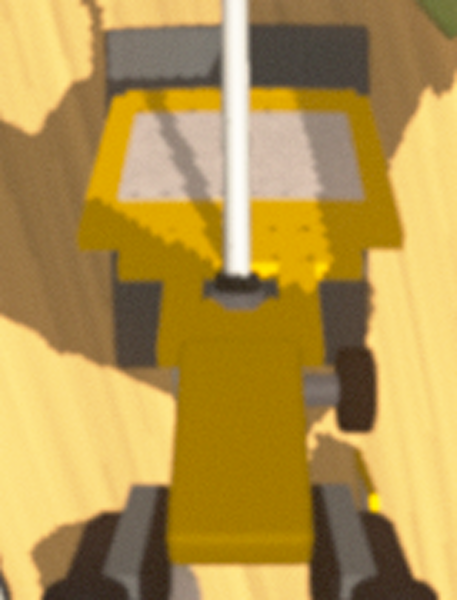

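```bash
cat >> h.py <<'E'
from scipy.optimize import brentq
def tilt(w,row,tcp,dz=.0048,L=.172):
    c,r=wray(w,252,row); up=np.dot(np.array(tcp)-POST,OUT); zp=tcp[2]+dz
    cu=np.dot(c-POST,OUT); k=np.dot(r,OUT)/r[2]
    def f(t):
        uf=up+L*np.sin(t)+.0025*np.cos(t); zf=zp-L*np.cos(t)+.0025*np.sin(t)
        return uf-(cu+k*(zf-c[2]))
    return np.degrees(brentq(f,-.3,1.2)), up*1e3, zp
E
python3 - <<'E'
from h import *
print(tilt(ld('wrist8'),101.3,[.5194,.3305,.2552]),tilt(ld('wrist9'),91.5,[.5204,.3344,.256]))
print(tilt(ld('wrist4'),60+0,[.5056,.2771,.2643]) if 0 else '', tilt(ld('wrist5'),60+325*.35,[.512,.3022,.2641]), tilt(ld('wrist4'),100+258*.2833,[.5056,.2771,.2643]))
E
```

```text
(np.float64(26.127571688685325), np.float64(-8.638156482796143), 0.26) (np.float64(29.667267270866265), np.float64(-12.66432040934911), 0.26080000000000003)
 (np.float64(-0.1198461827237059), np.float64(20.612935468376495), 0.26890000000000003) (np.float64(0.10412296347664783), np.float64(46.51601487464564), 0.2691)
```

```bash
python3 -m creep '[[[0.298,-0.1,0,0.05,0],[0.298,-0.2,0,0.12,0],[0.298,-0.3,0,0.2,0],[0.298,-0.4,0,0.3,0],[0.298,-0.4,0,0.3,0]]]' 20
python3 - <<'E'
from h import *
np.set_printoptions(precision=4,suppress=True)
s=ctrl.read_state(); print(s['t'],s['tool_pos'],s['grip_width'],s['contact_force'],s['torque'],s['joint_efforts'])
snap('wrist','wrist10.png')
a=ld('wrist10')['img']; print(a[70:100,235].tolist()[::1])
cv2.imwrite('pics/w10b.png',cv2.resize(a[50:260,170:330],(457,600),interpolation=cv2.INTER_CUBIC))
E
```

```text
t: 9.35
tool_pos: [0.5214, 0.3384, 0.253]
eef_rot: [-3.141, 0.0, -1.821]
contact_force: [0.4, -1.0, 1.3]
grip_width: 0.0257
9.35 [0.5214 0.3384 0.253 ] 0.025749195912131106 [ 0.3711 -0.9847  1.3114] [-0.3841  0.0412  0.0563] [  0.4967 -38.927   34.2046   6.4079   0.3548  -0.0173]
[[107, 116, 124], [108, 120, 126], [108, 119, 126], [109, 119, 125], [109, 119, 127], [100, 129, 143], [62, 142, 182], [0, 160, 213], [0, 168, 223], [0, 171, 227], [0, 178, 231], [0, 178, 231], [0, 179, 231], [0, 175, 229], [58, 184, 232], [122, 191, 228], [164, 199, 225], [182, 202, 224], [182, 202, 223], [178, 198, 221], [179, 197, 221], [178, 198, 221], [177, 196, 220], [175, 194, 219], [170, 187, 209], [154, 171, 193], [144, 161, 178], [133, 148, 167], [124, 140, 156], [123, 136, 154]]
```

View pics/w10b.png

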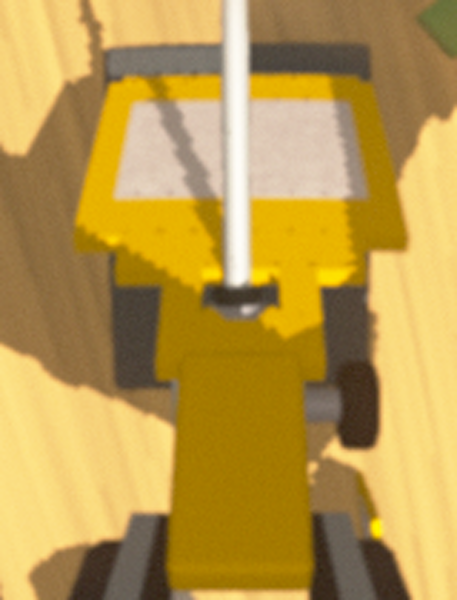

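```bash
python3 - <<'E'
from h import *
t=tilt(ld('wrist10'),75.8,[.5214,.3384,.253]); print(t)
E
python3 -m creep '[[[0.298,-0.05,0,0.0,0],[0.298,-0.1,0,0.03,0],[0.298,-0.2,0,0.1,0],[0.298,-0.3,0,0.18,0],[0.298,-0.3,0,0.18,0]]]' 20
python3 - <<'E'
from h import *
np.set_printoptions(precision=4,suppress=True)
s=ctrl.read_state(); print(s['t'],s['tool_pos'],s['grip_width'],s['contact_force'],s['torque'],s['joint_efforts'])
snap('wrist','wrist11.png')
a=ld('wrist11')['img']; print(a[50:90,235,0].tolist()[::1])
E
```

```text
(np.float64(35.290882671019006), np.float64(-16.787363104709193), 0.25780000000000003)
t: 9.9
tool_pos: [0.5222, 0.3412, 0.2513]
eef_rot: [-3.141, -0.0, -1.821]
contact_force: [-0.7, -1.8, 1.4]
grip_width: 0.0253
9.9 [0.5222 0.3412 0.2513] 0.025327536513182647 [-0.6751 -1.8046  1.4461] [-0.7756  0.2472  0.0082] [  0.9267 -38.9806  34.5519   6.3053   0.8085  -0.0109]
[118, 112, 117, 114, 118, 117, 116, 116, 117, 116, 120, 114, 106, 95, 103, 102, 85, 31, 0, 0, 0, 0, 0, 0, 0, 52, 124, 175, 189, 189, 187, 189, 182, 173, 157, 138, 127, 125, 127, 135]
```

```bash
python3 - <<'E'
from h import *
t=tilt(ld('wrist11'),66.5,[.5222,.3412,.2513]); print(t)
th=np.radians(t[0]); print('eye',t[1]+67*np.sin(th), (t[2]-.2)*1e3-67*np.cos(th))
E
python3 -m creep '[[[0.26,0,0,0.0,0],[0.2,0,0,0,0],[0.2,0.0,0,0,0]]]' 30
python3 - <<'E'
from h import *
np.set_printoptions(precision=4,suppress=True)
s=ctrl.read_state(); print(s['t'],s['tool_pos'],s['grip_width'],s['contact_force'],s['torque'],s['joint_efforts'])
E
```

```text
(np.float64(38.62896513643674), np.float64(-19.698282185769), 0.25610000000000005)
eye 22.12811631473979 3.7592664507208795
t: 10.25
tool_pos: [0.5222, 0.3412, 0.2514]
eef_rot: [-3.141, -0.0, -1.821]
contact_force: [-0.2, -3.1, 0.2]
grip_width: 0.0245
10.25 [0.5222 0.3412 0.2514] 0.0245134951697822 [-0.1868 -3.0526  0.2436] [-0.8262  0.2175 -0.0317] [  0.9264 -39.3305  34.7778   6.3673   0.7437  -0.0061]
```

```bash
python3 -m creep '[[[0.2,0.1,0,0,0],[0.2,0.4,0,0,0],[0.2,0.8,0,0,0],[0.2,1.0,0,0,0],[0.2,1.0,0,0,0],[0.2,1.0,0,0,0]]]' 30
python3 - <<'E'
from h import *
np.set_printoptions(precision=4,suppress=True)
s=ctrl.read_state(); print(s['t'],s['tool_pos'],s['grip_width'],s['contact_force'],s['torque'],s['joint_efforts'])
for n in ['wrist','scene','side']: snap(n,n+'12.png')
a=ld('wrist12')['img']; print(a[50:90,235,0].tolist()[::1])
b=cv2.resize(ld('scene12')['img'][145:245,275:330],(330,600),interpolation=cv2.INTER_CUBIC)
cv2.imwrite('pics/w12b.png',np.hstack([cv2.resize(a[50:260,170:330],(457,600),interpolation=cv2.INTER_CUBIC),b]))
E
```

```text
t: 10.85
tool_pos: [0.5196, 0.3315, 0.2512]
eef_rot: [-3.141, -0.0, -1.821]
contact_force: [0.5, 0.3, -1.2]
grip_width: 0.0248
10.85 [0.5196 0.3315 0.2512] 0.024767804166878696 [ 0.4795  0.332  -1.2409] [ 0.0421 -0.058  -0.0123] [ -0.0478 -39.6891  35.1166   7.1286  -0.0484   0.0024]
[114, 112, 111, 112, 112, 116, 116, 115, 110, 115, 115, 115, 116, 118, 113, 119, 117, 118, 120, 116, 102, 94, 76, 32, 0, 0, 0, 0, 0, 0, 0, 62, 127, 171, 182, 183, 183, 183, 181, 177]
```

View pics/w12b.png

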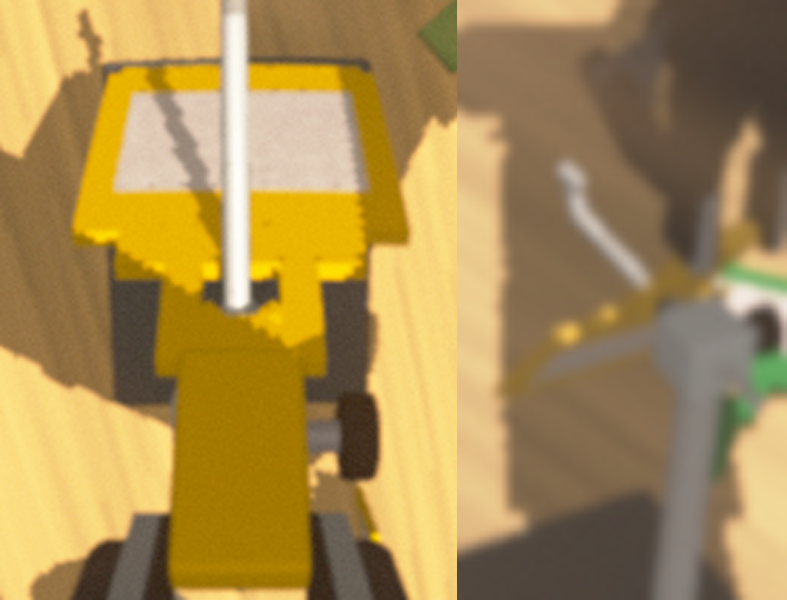

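```bash
cat >> h.py <<'E'
from scipy.optimize import least_squares
def fitplate(w,obs):
    """obs list of (x,y,z local mm, u,v). solves tilt th, eye u,z (m), lateral, yaw small"""
    o=np.array(obs,float)
    def pts(p):
        th,eu,ez,la,ya=p; c,s=np.cos(th),np.sin(th)
        out=OUT*np.cos(ya)+LAT*np.sin(ya); lat=-OUT*np.sin(ya)+LAT*np.cos(ya); up=np.array([0,0,1.])
        X=c*out+s*up; Z=-s*out+c*up; Y=lat
        return POST+OUT*eu+LAT*la+up*ez+(o[:,:1]*X+o[:,1:2]*Y+o[:,2:3]*Z)/1e3
    f=lambda p:(wproj(w,pts(p))-o[:,3:5]).ravel()
    r=least_squares(f,[.6,.03,.2,0,0],loss='soft_l1')
    return r.x, np.abs(f(r.x)).reshape(-1,2)
E
python3 - <<'E'
from h import *
np.set_printoptions(precision=4,suppress=True)
w=ld('wrist12'); C=lambda x,y:(170+.35*x,50+.35*y)
print('tilt est',tilt(w,72.3,[.5196,.3315,.2512]))
for sg in (1,-1):
    obs=[(2.5,-42*sg,-21,*C(75,237)),(2.5,42*sg,-21,*C(408,241)),(5,-13*sg,20,*C(180,352)),(5,13*sg,20,*C(302,352)),(2.5,-38*sg,-105,*C(106,66)),(2.5,38*sg,-105,*C(368,63)),(2.5,-9*sg,-8.5,*C(203,270)),(2.5,9*sg,-8.5,*C(278,268))]
    x,e=fitplate(w,obs); print(np.degrees(x[0]),x,'\n',e)
E
```

```text
tilt est (np.float64(36.5800501427062), np.float64(-9.656522559482294), 0.256)
87.40565565239827 [ 1.5255  0.0056 -0.0111 -0.0219  0.011 ] 
 [[104.7594   1.7088]
 [ 73.4974   0.5108]
 [ 47.0112   8.5907]
 [ 14.7045   8.4608]
 [ 90.6749   0.6917]
 [ 57.2873   1.5299]
 [ 35.9218   0.8126]
 [  3.5499   0.0555]]
37.58370402880749 [0.656  0.0295 0.1976 0.0004 0.0019] 
 [[0.6262 0.2723]
 [0.0571 1.8085]
 [0.125  0.5301]
 [0.0179 0.4745]
 [5.7104 0.254 ]
 [3.5688 0.7087]
 [0.0005 0.411 ]
 [0.264  0.2574]]
```

```bash
for i in 1 2; do python3 -m creep '[[[0.2,0,0,-0.1,0],[0.2,0,0,-0.15,0],[0.2,0,0,-0.15,0]]]' 30 >/dev/null
python3 - <<'E'
from h import *
np.set_printoptions(precision=4,suppress=True)
F=[];s=ctrl.read_state(); print(s['t'],s['tool_pos'],s['contact_force'],s['torque'],s['joint_efforts'][:5])
E
done
```

```text
11.3 [0.5197 0.3316 0.2528] [-0.3674 -0.1123 -1.3295] [0.0948 0.0228 0.0161] [  0.0331 -39.6969  35.3042   7.1804  -0.0245]
11.6 [0.5196 0.3314 0.2538] [-1.0622 -0.726  -3.784 ] [-0.2858  0.0335  0.0523] [  0.5128 -40.8234  36.6131   7.3638   0.2053]
```

```bash
python3 -m creep '[[[0.2,0,0,0.1,0],[0.2,0,0,0.25,0],[0.2,0,0,0.35,0],[0.2,0,0,0.35,0]]]' 30 >/dev/null
cat > st.py <<'E'
from h import *
np.set_printoptions(precision=4,suppress=True)
s=ctrl.read_state(); print(s['t'],s['tool_pos'],s['contact_force'],s['torque'],s['joint_efforts'][:5],s['grip_width'], 'u',np.dot(s['tool_pos']-POST,OUT)*1e3)
E
python3 st.py;  python3 -m creep '[[[0.2,0,0,0.1,0],[0.2,0,0,0.1,0],[0.2,0,0,0.1,0]]]' 30 >/dev/null; python3 st.py
```

```text
12.0 [0.5196 0.3315 0.2503] [-0.4404 -1.3624 -0.458 ] [ 0.0715  0.0058 -0.0242] [ -0.0137 -39.665   35.1664   7.1434  -0.0302] 0.02467384182640211 u -9.601475774303669
12.3 [0.5196 0.3315 0.2495] [-0.1421  0.226  -0.1656] [ 0.0681 -0.0243  0.0007] [ -0.0405 -39.2367  34.738    7.0127  -0.1166] 0.02479608594922706 u -9.663821248586345
```

Run:
```python
from plan import *
import heapq
for deg in (37,):
    th=np.radians(deg)
    us=np.arange(-20,40.1,.5); zs=np.arange(-6,40.1,.5)
    C=np.array([[clr(u,z,th)[0] for z in zs] for u in us])
    # dijkstra min sum of cost 1/(c)
    cost=np.where(C>0.2,1+ (1.5/np.clip(C,.2,3))**3,1e6)
    s=(0,int(np.argmax(np.where(np.abs(zs)<5,C[0],-9)))); D=np.full(C.shape,1e18);D[s]=0;pr={};h=[(0,s)]
    while h:
        d,p=heapq.heappop(h)
        if d>D[p]:continue
        for i in(-1,0,1):
            for j in(-1,0,1):
                q=(p[0]+i,p[1]+j)
                if (i or j) and 0<=q[0]<len(us) and 0<=q[1]<len(zs):
                    n=d+cost[q]*np.hypot(i,j)
                    if n<D[q]:D[q]=n;pr[q]=p;heapq.heappush(h,(n,q))
    e=(len(us)-1,int(np.argmin(D[-1]))); path=[e]
    while path[-1]!=s: path.append(pr[path[-1]])
    for p in path[::-1][::3]: print(us[p[0]],zs[p[1]],round(C[p],2),clr(us[p[0]],zs[p[1]],th)[1])
    # robustness: allowed window perpendicular at points
```

```text
-20.0 0.0 2.28 ('web', 0)
-18.5 0.0 2.28 ('web', 0)
-17.0 0.0 2.28 ('web', 0)
-15.5 0.0 2.28 ('web', 0)
-14.0 0.0 2.28 ('web', 0)
-12.5 0.0 2.28 ('web', 0)
-11.0 0.0 2.28 ('web', 0)
-9.5 0.0 2.28 ('web', 0)
-8.0 0.0 2.28 ('web', 0)
-6.5 0.0 2.28 ('web', 0)
-5.0 0.0 2.28 ('web', 0)
-3.5 0.5 2.78 ('web', 0)
-2.0 1.5 3.1 ('low', 0)
-0.5 3.0 2.8 ('low', 1)
1.0 4.5 2.6 ('low', 1)
2.0 6.0 2.39 ('low', 1)
2.5 7.5 1.81 ('low', 1)
3.5 9.0 1.45 ('web', 2)
4.5 10.5 1.42 ('low', 1)
6.0 12.0 1.6 ('low', 1)
7.5 13.0 1.84 ('web', 2)
9.0 14.5 2.23 ('web', 2)
10.5 15.5 2.8 ('low', 1)
12.0 16.0 3.28 ('web', 2)
13.5 16.0 3.28 ('web', 2)
15.0 16.0 3.28 ('web', 2)
16.5 16.0 3.28 ('web', 2)
18.0 16.0 3.28 ('web', 1)
19.5 16.0 2.98 ('web', 1)
21.0 16.0 3.05 ('web', 1)
22.5 16.0 3.48 ('web', 1)
24.0 16.0 4.2 ('web', 1)
25.5 16.0 5.13 ('web', 1)
27.0 16.0 6.22 ('web', 1)
28.5 16.0 7.4 ('web', 1)
30.0 16.0 8.6 ('web', 1)
31.5 16.0 9.8 ('web', 1)
33.0 16.0 10.99 ('web', 1)
34.5 16.0 12.19 ('web', 1)
36.0 16.0 13.35 ('grip', 1)
37.5 16.0 13.95 ('grip', 1)
39.0 16.0 14.65 ('grip', 1)
```

```bash
python3 -m creep '[[[0.2,0,0,-0.2,0],[0.2,0.5,0,-0.2,0],[0.2,1.2,0,-0.2,0],[0.2,2,0,-0.2,0],[0.2,2.8,0,-0.2,0],[0.2,3.6,0,-0.2,0],[0.2,4.2,0,-0.2,0],[0.2,4.6,0,-0.2,0],[0.2,4.8,0,-0.2,0],[0.2,4.8,0,-0.2,0],[0.2,4.8,0,-0.2,0]]]' 30 >/dev/null; python3 st.py
python3 - <<'E'
from h import *
for n in ['wrist','scene','side']: snap(n,n+'13.png')
a=ld('wrist13')['img'];
b=cv2.resize(ld('scene13')['img'][145:245,275:330],(330,600),interpolation=cv2.INTER_CUBIC)
cv2.imwrite('pics/w13b.png',np.hstack([cv2.resize(a[50:260,170:330],(457,600),interpolation=cv2.INTER_CUBIC),b]))
E
```

```text
13.4 [0.5077 0.2851 0.2514] [ 0.1092  0.0668 -0.336 ] [ 0.0345 -0.0081 -0.0289] [ -0.0956 -35.1982  35.1572   7.1485  -0.0555] 0.024482839075870778 u 38.20827332001413
```

View pics/w13b.png

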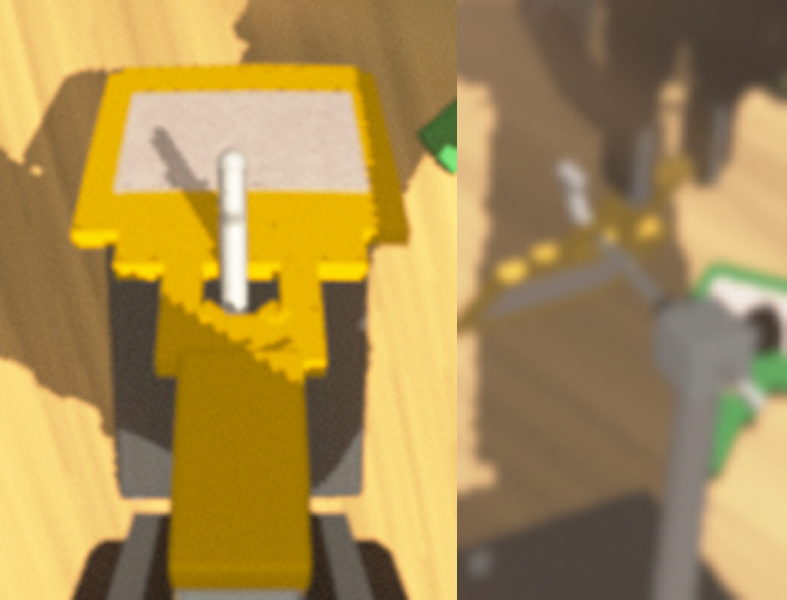

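Run:
```python
from h import *
np.set_printoptions(precision=4,suppress=True)
w=ld('wrist13'); C=lambda x,y:(170+.35*x,50+.35*y)
obs=[(2.5,42,-21,*C(72,239)),(2.5,-42,-21,*C(408,243)),(5,13,20,*C(180,352)),(5,-13,20,*C(305,352)),(2.5,9,-8.5,*C(203,271)),(2.5,-9,-8.5,*C(278,270)),(2.5,0,-105,*C(240,66))]
x,e=fitplate(w,obs); print(np.degrees(x[0]),x,'\n',e)
g=cv2.cvtColor(w['img'],cv2.COLOR_BGR2GRAY); print(g[95:140,251].tolist())
for y,z in [(150,.2153),(218,.2155)]:
    P=wz(w,*C(233,y),z); print(np.dot(P-POST,OUT),np.dot(P-POST,LAT))
```

```text
36.59153176650828 [0.6386 0.0772 0.1988 0.0004 0.0012] 
 [[0.2827 0.3961]
 [0.2169 1.8269]
 [0.0033 0.5424]
 [0.9148 0.5231]
 [0.0393 0.3129]
 [0.3177 0.0291]
 [0.0744 0.6738]]
[206, 210, 210, 209, 209, 204, 197, 196, 214, 231, 242, 247, 248, 244, 244, 247, 249, 250, 250, 250, 250, 249, 249, 250, 250, 250, 250, 247, 240, 225, 207, 198, 206, 218, 237, 248, 250, 250, 249, 250, 249, 250, 249, 249, 249]
0.11214258448802915 0.0021277791020483904
0.09783495361449647 0.0021274026294418186
```

```bash
python3 -m creep '[[[0.2,0.2,-0.1,0,0],[0.2,0.6,-0.15,0,0],[0.2,1.0,-0.15,0,0],[0.2,1.4,-0.15,0,0],[0.2,1.55,-0.15,-0.1,0],[0.2,1.7,-0.15,-0.25,0],[0.2,1.85,-0.15,-0.38,0],[0.2,1.85,-0.15,-0.38,0],[0.2,1.85,-0.15,-0.38,0]]]' 30 >/dev/null; python3 st.py
python3 - <<'E'
from h import *
for n in ['wrist']: snap(n,n+'14.png')
a=ld('wrist14')['img'];
cv2.imwrite('pics/w14b.png',np.hstack([cv2.resize(a[50:260,170:330],(457,600),interpolation=cv2.INTER_CUBIC)]))
E
```

```text
14.45 [0.5046 0.267  0.2553] [ 0.7043 -0.7855 -0.989 ] [ 0.0174 -0.0042  0.0087] [ -0.0466 -33.628   35.2359   7.1616  -0.0554] 0.024702975166430028 u 56.55816127706658
```

View pics/w14b.png

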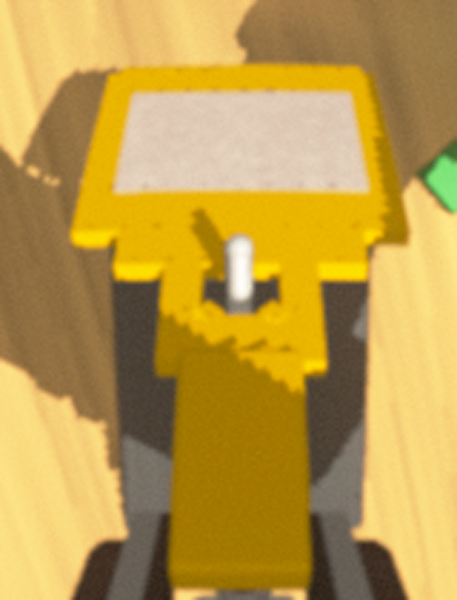

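```bash
python3 -m creep '[[[0.2,0.1,0,-0.1,0],[0.2,0.2,0,-0.2,0],[0.2,0.28,0,-0.32,0],[0.2,0.28,0,-0.32,0]]]' 30 >/dev/null; python3 st.py;python3 -m creep '[[[0.2,0.07,0,-0.1,0],[0.2,0.12,0,-0.2,0],[0.2,0.18,0,-0.3,0],[0.2,0.18,0,-0.3,0]]]' 30 >/dev/null; python3 st.py
```

```text
14.9 [0.504  0.2642 0.2587] [-0.5342  0.1899 -0.7165] [ 0.0564 -0.0446  0.044 ] [ -0.0017 -33.0159  34.9675   7.0956  -0.0821] 0.024953946538794056 u 59.39473214767334
15.3 [0.5036 0.2624 0.262 ] [ 0.3974  0.6171 -1.88  ] [ 0.0569 -0.0159  0.0017] [ -0.0042 -32.9283  35.0071   7.1039  -0.0752] 0.02483040120095265 u 61.23218441520093
```

```bash
python3 -m creep '[[[0.2,0.1,0,-0.05,0],[0.2,0.2,0,-0.15,0],[0.2,0.3,0,-0.24,0],[0.2,0.3,0,-0.24,0]]]' 30 >/dev/null; python3 st.py;python3 -m creep '[[[0.2,0.1,0,-0.08,0],[0.2,0.2,0,-0.15,0],[0.2,0.35,0,-0.25,0],[0.2,0.35,0,-0.25,0]]]' 30 >/dev/null; python3 st.py
python3 - <<'E'
from h import *
for n in ['wrist']: snap(n,n+'15.png')
a=ld('wrist15')['img'];
cv2.imwrite('pics/w15b.png',np.hstack([cv2.resize(a[50:260,170:330],(457,600),interpolation=cv2.INTER_CUBIC)]))
E
```

```text
15.7 [0.5029 0.2594 0.2646] [ 0.7287 -0.0693 -0.9582] [ 0.1    -0.0235  0.0646] [ -0.0117 -32.637   34.9562   7.097   -0.0758] 0.024780191118138742 u 64.31013221629763
16.1 [0.502  0.2559 0.2674] [-0.0555  0.5687 -0.9947] [ 0.0218 -0.0277  0.0031] [ -0.0135 -32.276   34.8944   7.084   -0.0797] 0.02501603845585696 u 67.92904538720803
```

View pics/w15b.png

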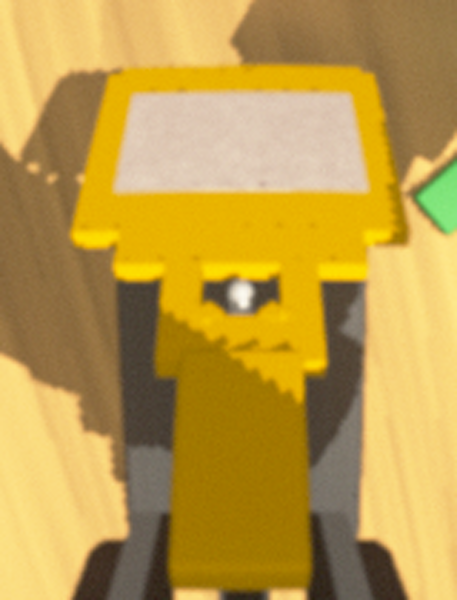

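```bash
python3 -m creep '[[[0.2,0.2,0,-0.02,0],[0.2,0.5,0,-0.02,0],[0.2,0.8,0,-0.02,0],[0.2,1.1,0,-0.02,0],[0.2,1.5,0,-0.02,0],[0.2,2.0,0,-0.02,0],[0.2,2.7,0,-0.02,0],[0.2,3.5,0,-0.02,0],[0.2,4.3,0,-0.02,0],[0.2,4.3,0,-0.02,0]]]' 30 >/dev/null; python3 st.py
python3 - <<'E'
from h import *
for n in ['wrist','scene']: snap(n,n+'16.png')
a=ld('wrist16')['img'];
cv2.imwrite('pics/w16b.png',np.hstack([cv2.resize(a[50:260,170:330],(457,600),interpolation=cv2.INTER_CUBIC),cv2.resize(ld('scene16')['img'][145:245,265:320],(330,600),interpolation=cv2.INTER_CUBIC)]))
E
```

```text
17.15 [0.4913 0.2133 0.268 ] [ 0.0181  0.6887 -0.9955] [ 0.1108 -0.0619  0.0315] [ -0.1735 -28.4818  34.5701   7.0657  -0.121 ] 0.024860295674432834 u 111.87632987807027
```

View pics/w16b.png

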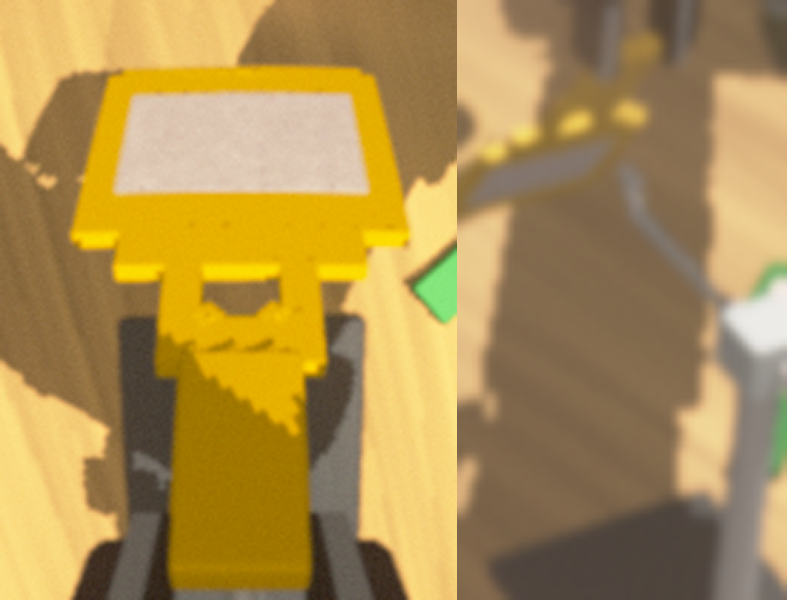

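```bash
python3 -m creep '[[[0.2,0.5,0,-1,0],[0.2,1.5,-0.3,-3,0],[0.2,3,-0.6,-5,0],[0.2,5,-1,-7,0],[0.2,7.5,-1.5,-8.5,0],[0.2,10,-2,-9,0],[0.2,12.5,-2.5,-9,0],[0.2,15,-3,-9,0],[0.2,17.5,-3.5,-9,0],[0.2,19.5,-4,-9,0],[0.2,20.9,-4.2,-9,0],[0.2,20.9,-4.2,-9,0],[0.2,20.9,-4.2,-9,0]]]' 30 >/dev/null; python3 st.py
python3 - <<'E'
from h import *
for n in ['wrist','scene','side']: snap(n,n+'17.png')
cv2.imwrite('pics/w17b.png',cv2.resize(ld('wrist17')['img'],(800,600),interpolation=cv2.INTER_CUBIC))
E
```

```text
18.55 [0.48   0.0012 0.3578] [ 0.0431  0.245  -1.3635] [0.0216 0.0218 0.0005] [ -0.5002 -22.5524  33.9      6.9224  -0.0402] 0.02475480876390514 u 320.11074433192357
```

View pics/w17b.png

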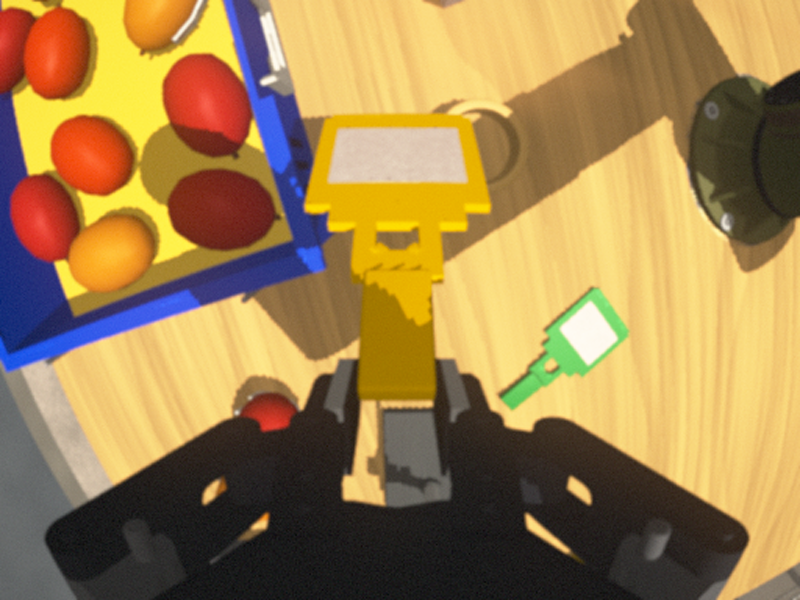

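View pics/side17.png

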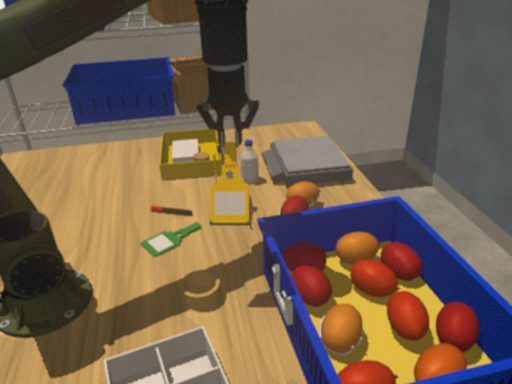

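```bash
python3 -m creep '[[[0.2,1.5,-0.4,0,0],[0.2,4,-1,0,0],[0.2,6.5,-1.5,0,0],[0.2,8.5,-2,0,0],[0.2,9,-2.2,0,0],[0.2,9,-2.2,0,0],[0.2,9,-2.2,0,0]]]' 30 >/dev/null; python3 st.py
python3 - <<'E'
from h import *
for n in ['wrist']: snap(n,n+'18.png')
a=ld('wrist18')['img']
cv2.imwrite('pics/w18b.png',cv2.resize(a[20:230,110:270],(600,788)[:2] if 0 else (457,600),interpolation=cv2.INTER_CUBIC))
E
```

```text
19.4 [ 0.4793 -0.0901  0.3573] [ 0.4531  0.7069 -0.74  ] [ 0.0249  0.0325 -0.01  ] [ -0.3975 -23.2582  33.8405   6.8875  -0.0182] 0.024827948813055983 u 408.7390982955875
```

View pics/wrist18.png

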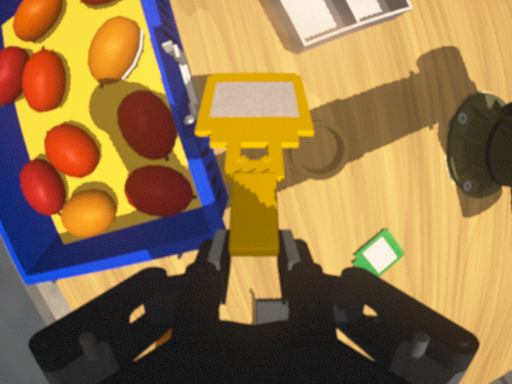

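View pics/w18b.png

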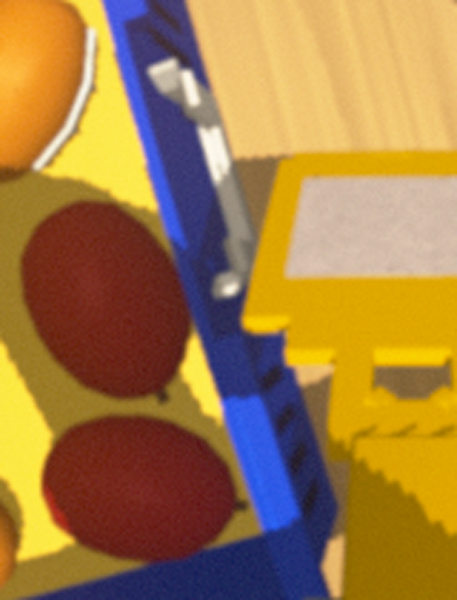

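Run:
```python
from h import *
np.set_printoptions(precision=4,suppress=True)
w=ld('wrist18'); C=lambda x,y:(110+.35*x,20+.35*y)
print('cam',wray(w,200,200)[0])
for nm,p,z in [('far cap L',(150,70),.142),('far cap R',(188,62),.142),('near cap bot',(232,298),.142),('near cap L',(212,288),.142),('near cap R',(244,280),.142),('farlow in',(205,120),.142),('wall top edge outer far',(150,0),.165),('outer bright top',(205,250),.165),('outer low',(303,530),.165),('inner',(263,530),.165),('inner up',(105,0),.165)]:
    P=wz(w,*C(*p),z); print(nm,P)
cv2.imwrite('pics/w18c.png',cv2.resize(w['img'][20:160,140:230],None,fx=4.2,fy=4.2,interpolation=cv2.INTER_CUBIC))
d=ld('side17'); cv2.imwrite('pics/d17c.png',cv2.resize(d['img'][205:345,240:340],None,fx=4.2,fy=4.2,interpolation=cv2.INTER_CUBIC))
```

```text
cam [ 0.4624 -0.1574  0.4997]
far cap L [ 0.5491 -0.268   0.142 ]
far cap R [ 0.5321 -0.2658  0.142 ]
near cap bot [ 0.5397 -0.1605  0.142 ]
near cap L [ 0.5469 -0.167   0.142 ]
near cap R [ 0.5326 -0.1664  0.142 ]
farlow in [ 0.5312 -0.2381  0.142 ]
wall top edge outer far [ 0.5367 -0.2908  0.165 ]
outer bright top [ 0.5402 -0.1819  0.165 ]
outer low [ 0.5334 -0.0604  0.165 ]
inner [ 0.5499 -0.0645  0.165 ]
inner up [ 0.5551 -0.2981  0.165 ]
```

View pics/w18c.png

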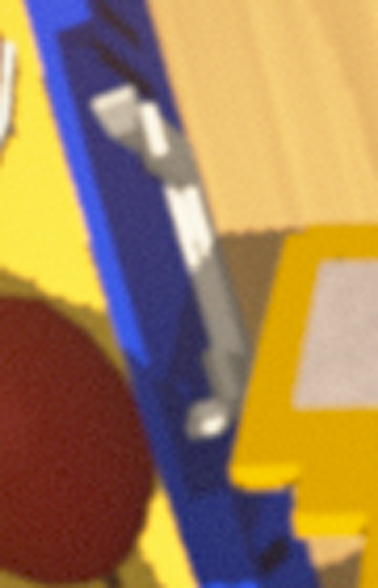

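View pics/d17c.png

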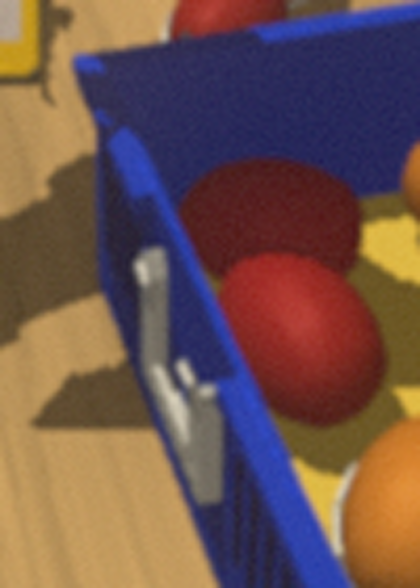

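Run:
```python
from h import *
np.set_printoptions(precision=4,suppress=True)
w=ld('wrist18'); d=ld('side17')
W=lambda x,y:(140+x/4.2,20+y/4.2); D=lambda x,y:(240+x/4.2,205+y/4.2)
def tri(p,q):
    c1,w1=wray(w,*p); c2,w2=ray(d,*q); s=np.linalg.lstsq(np.array([w1,-w2]).T,c2-c1,rcond=None)[0]
    a=c1+s[0]*w1;b=c2+s[1]*w2; return (a+b)/2,np.linalg.norm(a-b)
print('near cap',tri(W(208,420),D(150,262)),wz(w,*W(208,420),.142),onz(d,*D(150,262),.142))
print('far cap',tri(W(115,105),D(203,390)),wz(w,*W(115,105),.142),onz(d,*D(203,390),.142))
print('near outer end', wz(w,*W(212,438),.142), onz(d,*D(148,250),.142))
print('far outer end', wz(w,*W(108,88),.142), onz(d,*D(208,400),.142))
# wall line top outer edge from side
for q in [(110,135),(150,205),(235,385),(340,588)]: print('outer edge side',q,onz(d,*D(*q),.165))
for q in [(132,150),(250,350)]: print('inner?',onz(d,*D(*q),.165))
for q in [(120,340),(30,30),(180,560)]: print('edge wrist',wz(w,*W(*q),.165))
```

```text
near cap (array([ 0.5407, -0.1662,  0.1351]), np.float64(0.0020521107248856344)) [ 0.5403 -0.1661  0.142 ] [ 0.5376 -0.1743  0.142 ]
far cap (array([ 0.5419, -0.2659,  0.1387]), np.float64(0.004094722673912616)) [ 0.5433 -0.2652  0.142 ] [ 0.5388 -0.2695  0.142 ]
near outer end [ 0.5406 -0.1607  0.142 ] [ 0.539  -0.1649  0.142 ]
far outer end [ 0.5441 -0.2711  0.142 ] [ 0.5393 -0.2764  0.142 ]
outer edge side (110, 135) [ 0.5362 -0.0932  0.165 ]
outer edge side (150, 205) [ 0.5421 -0.1571  0.165 ]
outer edge side (235, 385) [ 0.547  -0.2927  0.165 ]
outer edge side (340, 588) [ 0.5549 -0.4128  0.165 ]
inner? [ 0.5445 -0.1093  0.165 ]
inner? [ 0.5604 -0.2724  0.165 ]
edge wrist [ 0.5531 -0.1939  0.165 ]
edge wrist [ 0.5566 -0.2889  0.165 ]
edge wrist [ 0.5536 -0.1307  0.165 ]
```

```bash
python3 -m creep '[[[0.2,0.7,0.2,0,-8],[0.2,1.7,0.4,0,-16],[0.2,2.8,0.6,0,-24],[0.2,3.9,0.8,0,-32],[0.2,5,1,0,-40],[0.2,6,1.2,0,-48],[0.2,7,1.4,0,-56],[0.2,8,1.6,0,-64],[0.2,9,1.8,0,-72],[0.2,10,2,0,-80],[0.2,11.5,2.2,0,-88],[0.2,13,2.4,0,-96],[0.2,13.9,2.55,0,-104],[0.2,13.9,2.55,0,-107.5],[0.2,13.9,2.55,0,-107.5],[0.2,13.9,2.55,0,-107.5]]]' 30; python3 st.py
python3 - <<'E'
from h import *
for n in ['wrist','side','scene']: snap(n,n+'19.png')
cv2.imwrite('pics/d19c.png',cv2.resize(ld('side19')['img'][105:345,160:340],(450,600),interpolation=cv2.INTER_CUBIC))
cv2.imwrite('pics/w19b.png',cv2.resize(ld('wrist19')['img'],(800,600),interpolation=cv2.INTER_CUBIC))
E
```

```text
t: 21.05
tool_pos: [0.4205, -0.2179, 0.3572]
eef_rot: [-3.141, -0.001, 0.056]
contact_force: [0.1, -0.3, -1.4]
grip_width: 0.0247
21.05 [ 0.4205 -0.2179  0.3572] [ 0.0817 -0.3019 -1.3539] [ 0.0198  0.0386 -0.003 ] [ -0.1257 -21.4855  33.827    6.815    0.0582] 0.024673155541237172 u 547.1209042332595
```

View pics/d19c.png

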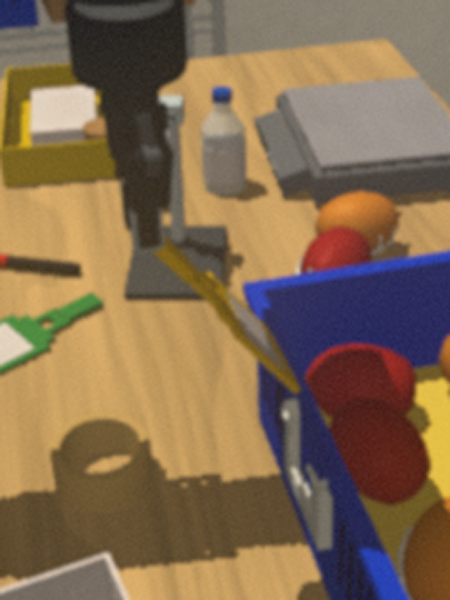

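View pics/w19b.png

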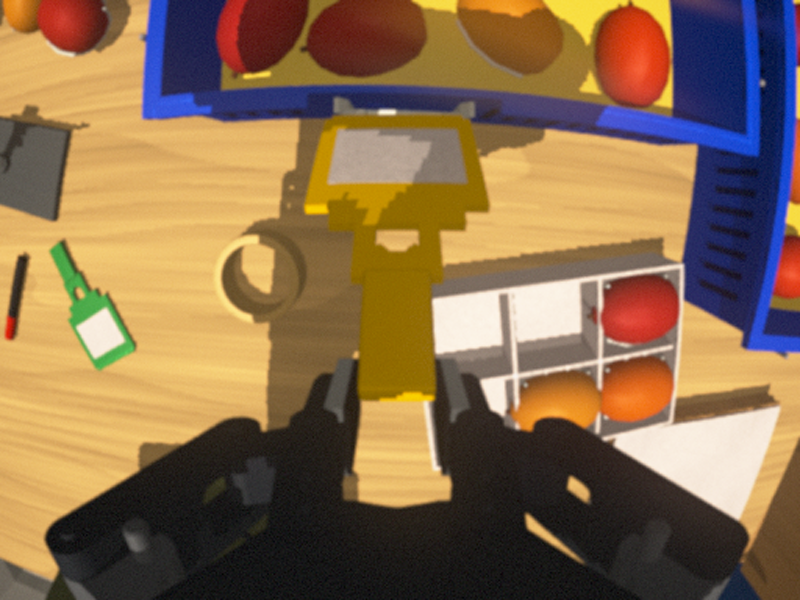

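Run:
```python
from h import *
np.set_printoptions(precision=4,suppress=True)
w=ld('wrist19'); W=lambda x,y:(x*.64,y*.64)
cv2.imwrite('pics/w19c.png',cv2.resize(w['img'][50:150,180:330],None,fx=5,fy=5,interpolation=cv2.INTER_CUBIC))
for nm,p,z in [('L',(334,104),.142),('R',(478,108),.142),('rim far left outer',(146,117),.165),('rim right outer',(752,152),.165)]:
    print(nm,wz(w,*W(*p),z))
```

```text
L [ 0.5414 -0.1636  0.142 ]
R [ 0.5451 -0.2732  0.142 ]
rim far left outer [ 0.5335 -0.0156  0.165 ]
rim right outer [ 0.5492 -0.5245  0.165 ]
```

View pics/w19c.png

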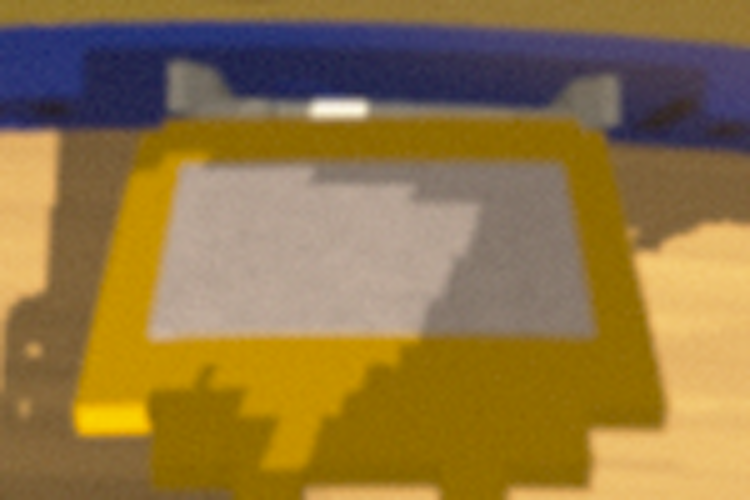

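Run:
```python
from h import *
np.set_printoptions(precision=4,suppress=True)
w=ld('wrist19'); W=lambda x,y:(180+x/5,50+y/5)
a=wz(w,*W(168,60),.142); b=wz(w,*W(620,75),.142); print(a,b,(a+b)/2,np.degrees(np.arctan2(b[0]-a[0],a[1]-b[1])))
a=wz(w,*W(168,115),.142); b=wz(w,*W(618,128),.142); print(a,b,(a+b)/2)
print('rim',wz(w,*W(0,30),.165),wz(w,*W(750,45),.165), 'front lower', wz(w,*W(85,50),.165),wz(w,*W(700,70),.165))
OUT2=np.array([np.cos(.056),np.sin(.056),0]); L2=np.array([-OUT2[1],OUT2[0],0])
import h; h.OUT=OUT2; h.LAT=L2; h.POST=np.array([.4205,-.2179,0])
obs=[(2.5,42,-21,*W(75,405)),(2.5,-42,-21,*W(663,428)),(2.5,42,-100,*W(155,130)),(2.5,-42,-100,*W(603,143)),(2.5,0,-105,*W(385,118))]
x,e=fitplate(w,obs); print(np.degrees(x[0]),x,e)
```

```text
[ 0.5471 -0.1631  0.142 ] [ 0.5499 -0.2706  0.142 ] [ 0.5485 -0.2168  0.142 ] 1.521318347857354
[ 0.5335 -0.1638  0.142 ] [ 0.5368 -0.2709  0.142 ] [ 0.5352 -0.2173  0.142 ]
rim [ 0.5505 -0.1273  0.165 ] [ 0.5567 -0.2965  0.165 ] front lower [ 0.5456 -0.1473  0.165 ] [ 0.5493 -0.2852  0.165 ]
36.852260393163434 [ 0.6432  0.0395  0.303   0.0003 -0.038 ] [[0.7415 0.0213]
 [0.1845 0.14  ]
 [0.8792 0.4909]
 [1.229  0.4849]
 [0.8753 0.1353]]
```

```bash
python3 -m creep '[[[0.2,0,0.2,1.5,0],[0.2,0,0.4,3.5,0.8],[0.2,0,0.6,5.5,0.8],[0.2,0,0.6,6.7,0.8],[0.2,0.6,0.6,6.7,0.8],[0.2,1.2,0.6,6.7,0.8],[0.2,1.6,0.6,6.7,0.8],[0.2,1.6,0.6,6.7,0.8]]]' 30; python3 st.py
python3 - <<'E'
from h import *
for n in ['side','scene','wrist']: snap(n,n+'20.png')
cv2.imwrite('pics/d20c.png',np.hstack([cv2.resize(ld('side20')['img'][145:345,190:340],(450,600),interpolation=cv2.INTER_CUBIC),cv2.resize(ld('wrist20')['img'][50:150,180:300],(350,600) if 0 else (350,292),interpolation=cv2.INTER_CUBIC) if 0 else np.zeros((600,10,3),np.uint8)]))
E
```

```text
t: 22.0
tool_pos: [0.4377, -0.223, 0.2908]
eef_rot: [-3.141, -0.002, 0.042]
contact_force: [-0.5, 0.6, -1.0]
grip_width: 0.0247
22.0 [ 0.4377 -0.223   0.2908] [-0.5292  0.6083 -1.0242] [-0.0255  0.1412 -0.0257] [  0.0466 -22.827   35.0947   7.0603   0.1187] 0.024719244736797527 u 547.8363289159075
```

View pics/d20c.png

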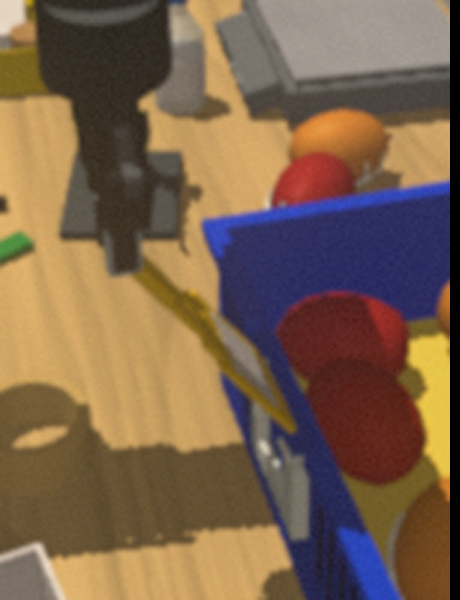

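View pics/wrist20.png

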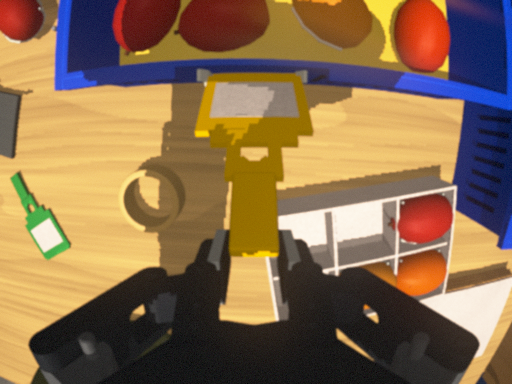

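```bash
python3 -m creep '[[[0.2,0.5,0,-0.2,0],[0.2,1,0,-0.4,0],[0.2,1.6,0,-0.65,0],[0.2,2.2,0,-0.9,0],[0.2,2.2,0,-0.9,0]]]' 30; python3 st.py
python3 -m creep '[[[0.2,0.6,0,-0.3,0],[0.2,1.3,0,-0.65,0],[0.2,2,0,-0.95,0],[0.2,2.7,0,-1.25,0],[0.2,2.7,0,-1.25,0]]]' 30; python3 st.py
python3 - <<'E'
from h import *
for n in ['side','wrist']: snap(n,n+'21.png')
cv2.imwrite('pics/d21c.png',np.hstack([cv2.resize(ld('side21')['img'][145:345,190:310],(360,600),interpolation=cv2.INTER_CUBIC),cv2.resize(ld('wrist21')['img'][40:290,170:340],(408,600),interpolation=cv2.INTER_CUBIC)]))
E
```

```text
t: 22.65
tool_pos: [0.4596, -0.2222, 0.2997]
eef_rot: [-3.141, -0.001, 0.042]
contact_force: [-1.6, -0.0, 0.0]
grip_width: 0.0248
22.65 [ 0.4596 -0.2222  0.2997] [-1.5944 -0.0004  0.0267] [-0.01    0.7636 -0.0613] [  0.3996 -25.0253  35.1762   6.7823   0.7249] 0.024845026343261245 u 541.6284157066285
t: 23.15
tool_pos: [0.4874, -0.221, 0.3121]
eef_rot: [-3.141, -0.001, 0.043]
contact_force: [-1.0, -0.1, -0.3]
grip_width: 0.0247
23.15 [ 0.4874 -0.221   0.3121] [-0.9502 -0.0875 -0.3419] [-0.1119  0.6044  0.0003] [  0.3939 -28.5793  35.1641   6.7818   0.5978] 0.024685498048151518 u 533.5448782696566
```

View pics/d21c.png

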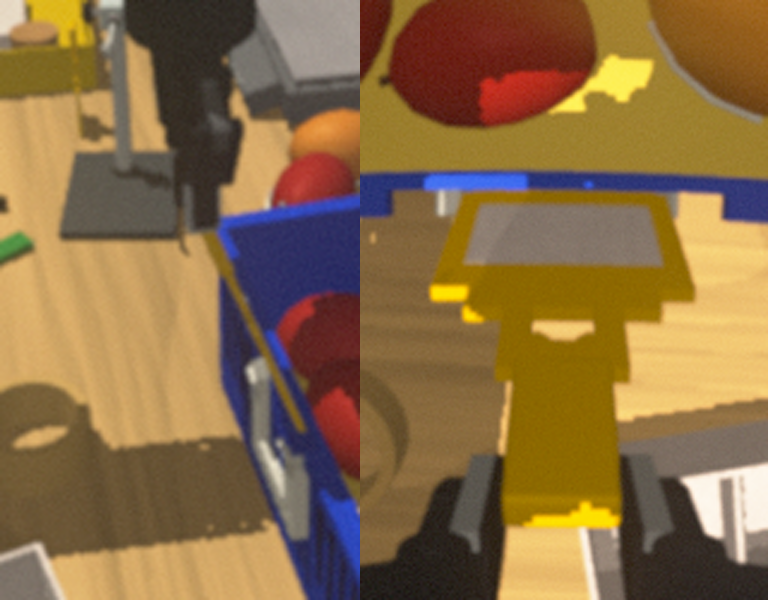

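```bash
python3 -m creep '[[[0.2,0.7,0,-0.25,0],[0.2,1.5,0,-0.45,0],[0.2,2.3,0,-0.65,0],[0.2,3.1,0,-0.8,0],[0.2,3.9,0,-0.92,0],[0.2,4.6,0,-1.0,0],[0.2,5.2,0,-1.05,0],[0.2,5.2,0,-1.05,0]]]' 30; python3 st.py
python3 - <<'E'
from h import *
for n in ['side','wrist','scene']: snap(n,n+'22.png')
cv2.imwrite('pics/d22c.png',np.hstack([cv2.resize(ld('side22')['img'][145:345,190:310],(360,600),interpolation=cv2.INTER_CUBIC),cv2.resize(ld('wrist22')['img'][40:290,170:340],(408,600),interpolation=cv2.INTER_CUBIC)]))
E
```

```text
t: 24.05
tool_pos: [0.5394, -0.2186, 0.3219]
eef_rot: [-3.141, 0.0, 0.043]
contact_force: [-0.7, -0.3, -1.3]
grip_width: 0.0248
24.05 [ 0.5394 -0.2186  0.3219] [-0.7172 -0.2884 -1.2925] [-0.0793  0.552  -0.0461] [  0.3771 -35.4382  35.3414   6.8877   0.5393] 0.024812239683649893 u 518.4142841046026
```

View pics/d22c.png

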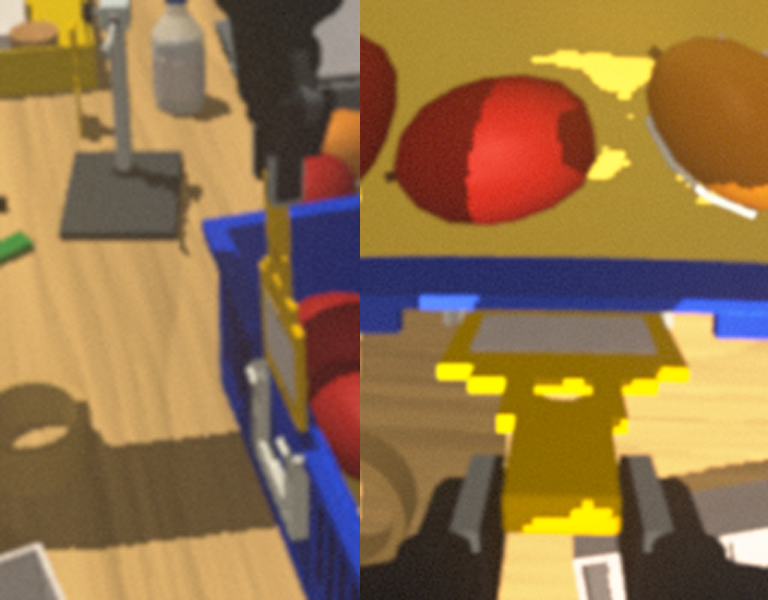

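View pics/scene22.png

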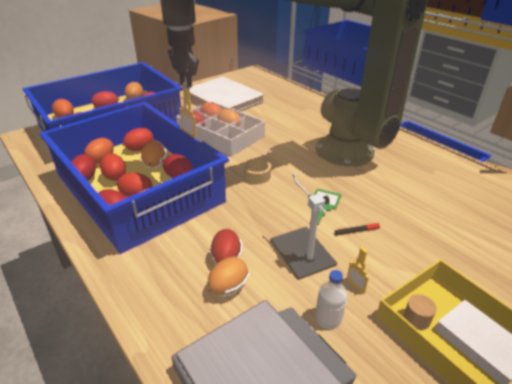

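```bash
python3 -m creep '[[[0.2,0.15,0,0,0],[0.2,0.3,0,0.2,0],[0.2,0.3,0,0.6,0],[0.2,0.3,0,1.0,0],[0.2,0.3,0,1.4,0],[0.2,0.3,0,1.8,0],[0.2,0.3,0,1.8,0]]]' 30; python3 st.py
python3 -m creep '[[[0.2,0,0,0.3,0],[0.2,0,0,0.7,0],[0.2,0,0,1.1,0],[0.2,0,0,1.5,0],[0.2,0,0,1.5,0]]]' 30; python3 st.py
python3 - <<'E'
from h import *
for n in ['side','wrist']: snap(n,n+'23.png')
cv2.imwrite('pics/d23c.png',np.hstack([cv2.resize(ld('side23')['img'][145:345,190:310],(360,600),interpolation=cv2.INTER_CUBIC),cv2.resize(ld('wrist23')['img'][40:290,170:340],(408,600),interpolation=cv2.INTER_CUBIC)]))
E
```

```text
t: 24.9
tool_pos: [0.5414, -0.2185, 0.3032]
eef_rot: [-3.141, 0.001, 0.042]
contact_force: [0.0, -0.5, -1.1]
grip_width: 0.0245
24.9 [ 0.5414 -0.2185  0.3032] [ 0.0056 -0.5463 -1.1063] [-0.0194  0.3986 -0.0463] [  0.3007 -36.3723  35.5295   7.0374   0.5295] 0.024499683447955594 u 517.7576534341018
t: 25.4
tool_pos: [0.5412, -0.2183, 0.2873]
eef_rot: [-3.14, 0.002, 0.043]
contact_force: [-1.3, 0.0, -2.0]
grip_width: 0.0244
25.4 [ 0.5412 -0.2183  0.2873] [-1.2622  0.0159 -1.9805] [ 0.0366  0.4706 -0.0415] [  0.2022 -36.2505  35.7346   7.1722   0.5156] 0.02435772835125155 u 517.6232577122228
```

View pics/d23c.png

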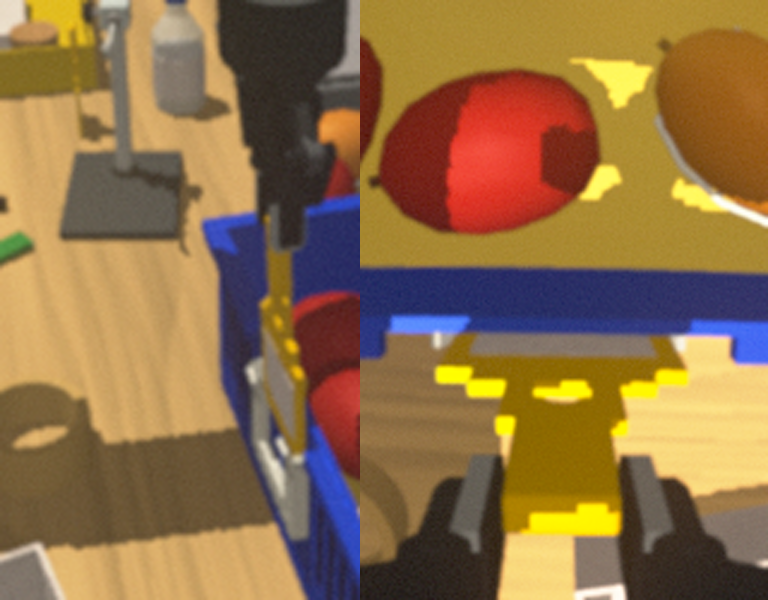

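```bash
python3 -m creep '[[[0.2,0,0,0.3,0],[0.2,0,0,0.7,0],[0.2,0,0,1.1,0],[0.2,0,0,1.5,0],[0.2,0,0,1.5,0]]]' 30; python3 st.py
python3 -m creep '[[[0.2,0,0,0.3,0],[0.2,0,0,0.7,0],[0.2,0,0,1.1,0],[0.2,0,0,1.5,0],[0.2,0,0,1.5,0]]]' 30; python3 st.py
python3 -m creep '[[[0.2,0,0,0.3,0],[0.2,0,0,0.6,0],[0.2,0,0,0.9,0],[0.2,0,0,1.1,0],[0.2,0,0,1.1,0]]]' 30; python3 st.py
```

```text
t: 26.0
tool_pos: [0.5411, -0.2183, 0.2718]
eef_rot: [-3.14, 0.003, 0.043]
contact_force: [-1.7, -0.5, -1.1]
grip_width: 0.0246
26.0 [ 0.5411 -0.2183  0.2718] [-1.7469 -0.5343 -1.1381] [0.0534 0.4421 0.0407] [  0.2174 -36.1257  35.8635   7.1851   0.502 ] 0.02460155763242859 u 517.6350146147723
t: 26.5
tool_pos: [0.5408, -0.2181, 0.2559]
eef_rot: [-3.139, 0.004, 0.043]
contact_force: [-0.2, -0.1, -0.8]
grip_width: 0.0249
26.5 [ 0.5408 -0.2181  0.2559] [-0.1844 -0.051  -0.7982] [-0.0564  0.4109 -0.0017] [  0.2572 -36.0041  35.9311   7.1562   0.4764] 0.024925122890393732 u 517.5750426907681
t: 27.0
tool_pos: [0.5406, -0.2181, 0.2443]
eef_rot: [-3.139, 0.005, 0.043]
contact_force: [-1.1, 0.3, -1.5]
grip_width: 0.0247
27.0 [ 0.5406 -0.2181  0.2443] [-1.0749  0.2704 -1.5404] [-0.0647  0.3709 -0.0542] [  0.2708 -35.7073  35.8416   7.1256   0.4295] 0.024686305417178186 u 517.5535112407046
```

```bash
python3 -m creep '[[[0.2,0,0,0.1,0],[0.2,0,0,0.2,0],[0.2,0,0,0.3,0],[0.2,0,0,0.3,0]]]' 30 >/dev/null; python3 st.py
python3 -m creep '[[[0.2,0,0,0.1,0],[0.2,0,0,0.2,0],[0.2,0,0,0.3,0],[0.2,0,0,0.3,0]]]' 30 >/dev/null; python3 st.py
python3 - <<'E'
from h import *
for n in ['side','wrist']: snap(n,n+'24.png')
cv2.imwrite('pics/d24c.png',np.hstack([cv2.resize(ld('side24')['img'][145:345,190:310],(360,600),interpolation=cv2.INTER_CUBIC),cv2.resize(ld('wrist24')['img'][40:290,170:340],(408,600),interpolation=cv2.INTER_CUBIC)]))
E
```

```text
27.4 [ 0.5406 -0.2181  0.2412] [-0.8132 -0.546  -0.9682] [-0.0673  0.3917 -0.0173] [  0.2771 -35.3924  35.6364   7.0386   0.4122] 0.024262696285107434 u 517.5562976986474
27.8 [ 0.5405 -0.218   0.238 ] [-0.279   0.0528 -1.2726] [-0.1007  0.4245 -0.0419] [  0.2825 -35.4452  35.7032   7.0597   0.4032] 0.024958636120066564 u 517.5410381114992
```

View pics/d24c.png

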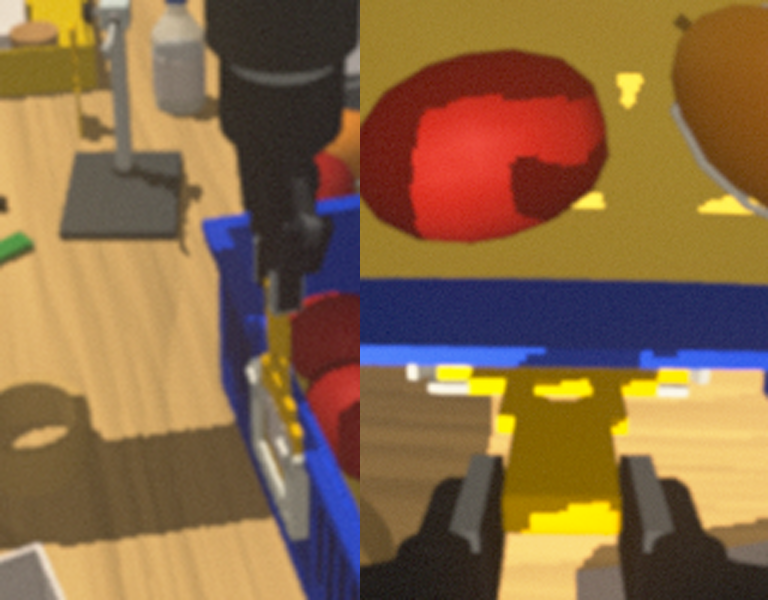

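```bash
for i in 1 2; do python3 -m creep '[[[0.2,0,0,0.1,0],[0.2,0,0,0.2,0],[0.2,0,0,0.2,0]]]' 30 >/dev/null; python3 st.py; done
```

```text
28.2 [ 0.5409 -0.2184  0.2376] [-0.8634  0.6158  4.6064] [-0.0003  0.4551 -0.0827] [  0.2803 -32.1064  32.5409   5.9982   0.5157] 0.024874121891395044 u 517.7901369355432
28.5 [ 0.5414 -0.2186  0.2376] [-0.9051  1.4992  8.4542] [ 0.4527  0.5855 -0.0028] [ -0.3069 -30.3618  30.9491   5.839    0.6193] 0.02479640415670476 u 517.8937856122814
```

```bash
python3 -m creep '[[[0.3,0,0,-0.1,0],[0.35,0,0,-0.1,0],[0.42,0,0,-0.1,0],[0.5,0,0,-0.1,0],[0.5,0,0,-0.1,0]]]' 20; python3 st.py
python3 - <<'E'
from h import *
for n in ['side','wrist']: snap(n,n+'25.png')
cv2.imwrite('pics/d25c.png',np.hstack([cv2.resize(ld('side25')['img'][145:345,190:310],(360,600),interpolation=cv2.INTER_CUBIC),cv2.resize(ld('wrist25')['img'][40:290,170:340],(408,600),interpolation=cv2.INTER_CUBIC)]))
E
```

```text
t: 29.0
tool_pos: [0.5413, -0.2186, 0.2382]
eef_rot: [-3.141, 0.0, 0.043]
contact_force: [0.5, -0.3, -0.8]
grip_width: 0.0427
29.0 [ 0.5413 -0.2186  0.2382] [ 0.4661 -0.3075 -0.7612] [ 0.0104 -0.0104 -0.0199] [  0.0052 -34.6345  34.7125   6.9229   0.0023] 0.04267723633346403 u 517.8811512157173
```

View pics/d25c.png

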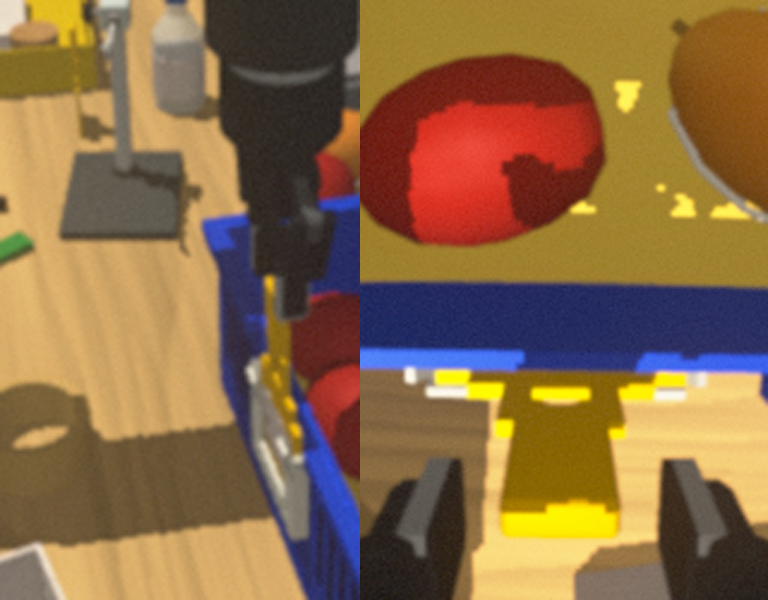

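```bash
python3 -m creep '[[[0.55,0,0,-1,0],[0.55,0,0,-3,0],[0.55,0,0,-6,0],[0.55,0,0,-9,0],[0.55,-3,0,-11,0],[0.55,-6,0,-12,0],[0.55,-8,0,-12,0],[0.55,-8,0,-12,0],[0.55,-8,0,-12,0]]]' 20; python3 st.py
python3 - <<'E'
from h import *
for n in ['side','wrist','scene']: snap(n,n+'26.png')
cv2.imwrite('pics/d26c.png',np.hstack([cv2.resize(ld('side26')['img'][165:345,210:330],(400,600),interpolation=cv2.INTER_CUBIC),cv2.resize(ld('scene26')['img'][80:230,130:230],(400,600),interpolation=cv2.INTER_CUBIC)]))
E
```

```text
t: 30.0
tool_pos: [0.4613, -0.2221, 0.3593]
eef_rot: [3.142, -0.002, 0.042]
contact_force: [-0.3, -0.2, -1.1]
grip_width: 0.0472
30.0 [ 0.4613 -0.2221  0.3593] [-0.2655 -0.2494 -1.0821] [-0.0019 -0.0398 -0.0001] [ -0.2277 -27.7948  33.8304   6.8294  -0.0655] 0.047219330516954136 u 541.0728516577713
```

View pics/d26c.png

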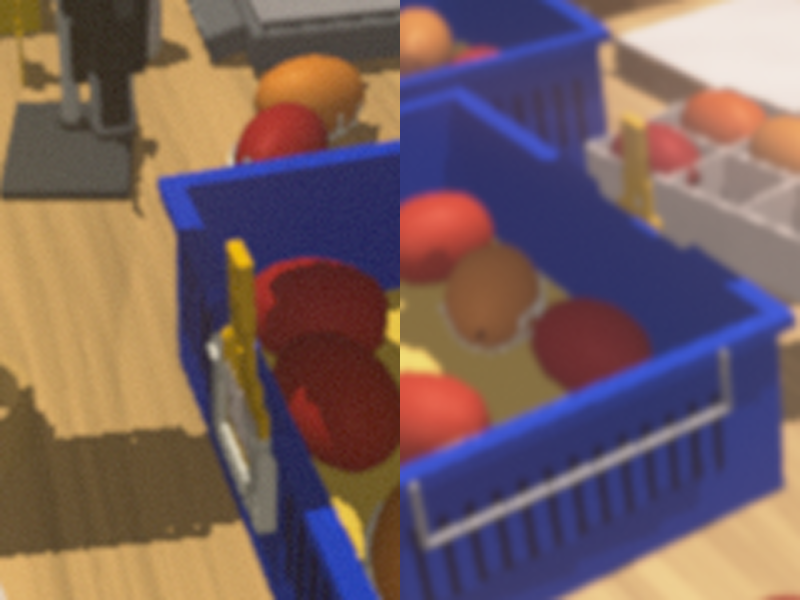

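View pics/wrist26.png

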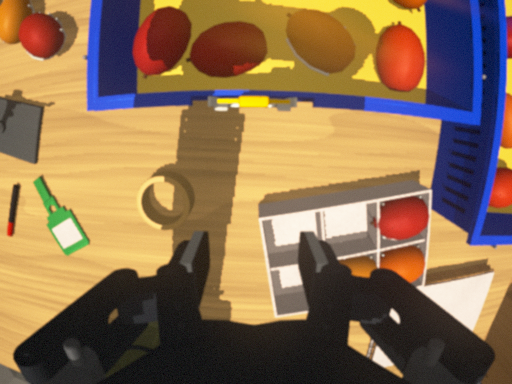

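Run:
```python
from h import *
np.set_printoptions(precision=4,suppress=True)
d=ld('side26'); s=ld('scene26'); w=ld('wrist26')
p=(210+238*.3,165+246*.3); q=(130+632*.25,80+121*.25)
print('top tri',two(d,p,s,q), onz(d,*p,.247), onz(s,*q,.247))
cv2.imwrite('pics/w26c.png',cv2.resize(w['img'][80:120,190:320],None,fx=6,fy=6,interpolation=cv2.INTER_CUBIC))
# predicted axis in side image: upright plate, foot at (.5445,-.217,.07)
for X in [(.5445,-.217)]:
    print(proj(d,[[*X,.247],[*X,.195],[*X,.175]]), p, proj(s,[[*X,.247],[*X,.195]]),q, wproj(w,np.array([[*X,.247],[*X,.175]])))
```

```text
top tri (array([ 0.4551, -0.0437,  0.2249]), np.float64(0.28557121188691026)) [ 0.539  -0.2141  0.247 ] [ 0.2974 -0.0201  0.247 ]
[[284.4887 239.2346]
 [284.2626 259.9961]
 [284.1793 267.6491]] (281.4, 238.8) [[187.3261 110.1878]
 [188.8389 125.0294]] (288.0, 110.25) [[252.0648  94.8582]
 [252.3933  98.1921]]
```

View pics/w26c.png

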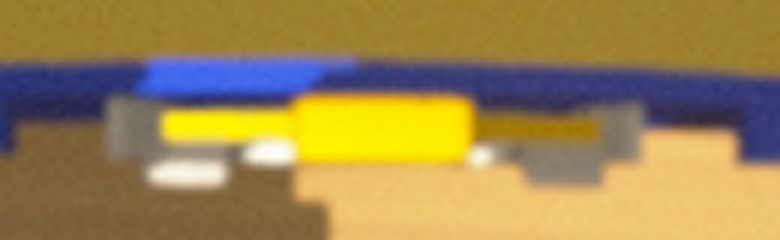

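Run:
```python
from h import *
np.set_printoptions(precision=4,suppress=True)
d=ld('side26'); s=ld('scene26'); w=ld('wrist26')
p=(210+238*.3,165+246*.3); q=(130+232*.25,80+121*.25); r=(190+382/6,80+128/6)
print('side+scene',two(d,p,s,q)); print('wrist@.247',wz(w,*r,.247))
D=lambda x,y:(210+x*.3,165+y*.3)
# lean: block base (z=20->.195) mid of front face in side
print('side block top/base', onz(d,*D(238,246),.247), onz(d,*D(252,352),.195))
for n in ['mango etc']: pass
print([round(v,4) for v in ctrl.read_state()['contact_force']])
```

```text
side+scene (array([ 0.5408, -0.2154,  0.2469]), np.float64(0.004099746481301764))
wrist@.247 [ 0.539  -0.2186  0.247 ]
side block top/base [ 0.539  -0.2141  0.247 ] [ 0.5384 -0.2488  0.195 ]
[np.float64(0.8998), np.float64(-0.212), np.float64(0.2486)]
```

Run:
```python
from h import *
print(ctrl.close_job())
```

```text
the job is handed in; nothing more can be done
None
```

The yellow grade plate is off the hook and standing in the blue crate's pocket, released. I handed the job in at about 30 s; no verdict was reported.

**How it was done**
- **On the hook:** I gripped the top of the handle softly and raised it. Pushing the plate inwards against the clamp tilted it to about 37–38°. I then tightened the grip and drew it out and up past the barb. The contact force I could infer stayed at about 5 N or less (limit 10 N), and I felt no contact past the barb.
- **At the crate:** I turned the plate, stood it upright by pushing its foot against the crate wall, and slid it down. At the bottom it pressed with about 8 N. I then let go and moved the gripper clear.

**Last checks**
- **Height:** the plate's top measured 0.2469 m from two views, so the foot is at about 0.070 m, level with the pocket floor.
- **Sideways:** it sits about 1–2 mm off the pocket's centre.
- **Lean:** I did not measure lean directly; the pocket walls limit it to about 0.05 rad. The views put the top about 4–5 mm further from the wall than I expected, so it may lean slightly or my wall estimate may be off.
- **Bystanders:** by eye, the mangoes, tape, bottle, marker and green plate looked undisturbed, but I did not measure their positions.
- **Force readings:** the wrist force was noisy by about 1 N, so I relied mainly on joint torques for small contacts.

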